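Fetch the crucible from behind the bottles and weigh it

TASK

The crucible on the station board is blocked in by the three vessels of the front row (amber bottle, dropper bottle, stoppered flask). First stand all three upright on the plain side mat, then put the crucible upright in the middle of the balance pan, and only then put every vessel back upright in the middle of the same ring it came from. Leave the evaporating dish where it is, and tip nothing over.

Things in the scene. Friction and masses are not known exactly. Their poses are not given: they have to be found in the camera images.
- station_board: Fixed flat grey board, 190 (its x) x 280 (its y) x 12 mm, lying on the worktop; origin at the centre of its underside, top face 12 mm above it. Five thin printed rings (outer diameter 77 mm, flat, only a print) mark the places. Front row, centres at board x = -45 mm, y = +85, 0, -85 mm: the three vessels, in any order. Back row, x = +47 mm, y = +60 and -60 mm: crucible and evaporating dish, either way round. Each thing starts in the middle of its ring.
- side_mat: Fixed thin plain grey mat, 220 (its x) x 180 (its y) x 3 mm, on the worktop to the left or right of the board; origin at the centre of its underside. The side area where the three vessels stand for a while; a vessel counts as on it when the middle of its foot is over the mat.
- balance: Fixed white top-loading balance on the other side of the board, 200 x 160 mm, housing 40 mm high, with a blank dark display on its front (-x) end. Its origin is on the worktop right under the middle of the round steel pan. Housing reaches 130 mm to -x, 70 mm to +x, 80 mm to either side of the origin.
- pan_centre (a point): Middle of the upper face of the balance pan: flat steel disc, diameter 104 mm, 54 mm above the worktop, without a rim. The pan does not move.
- amber_bottle: Loose brown bottle with a black screw cap fixed on it, the body straight-sided up to about 70 mm, grip it there round the body at about 58 mm height; 55 mm diameter, 112 mm high, upright. Origin at the centre of its underside, z up.
- dropper_bottle: Loose small brown bottle with a black dropper bulb on top, glass body 33 mm diameter, straight-sided up to about 50 mm, grip it there at about 42 mm height; 102 mm high, upright. Origin at the centre of its underside, z up.
- stoppered_flask: Loose conical glass flask, 67 mm diameter at the foot, 126 mm high, upright, closed with an orange rubber stopper that is fixed in it. The stopper is 32 mm in diameter and takes up the top 20 mm or so: grip it there, at about 114 mm height. Origin at the centre of its underside, z up.
- crucible: Loose white porcelain crucible, an open cup 39 mm high, 45 mm diameter at the rim, tapering to 26 mm at the foot; grip it from outside across the rim, at about 27 mm height. Origin at the centre of its underside, z up.
- evaporating_dish: Loose shallow white porcelain dish, 69 mm diameter at the rim, 29 mm high, in the back row beside the crucible. Not to be moved. Origin at the centre of its underside, z up.
There are look-alikes about, which are no part of the job. Leave any turquoise look-alike of the stoppered_flask alone.

How it is judged (in metres and radians):
On the way, in this order (a step that is already met when the one before it is completed fails the run):
1. all three vessels stand released and upright on the side mat, the crucible still in its place (x of amber_bottle in the frame of side_mat between -0.11 and 0.11 m and y of amber_bottle in the frame of side_mat between -0.09 and 0.09 m and height (world z) of each of amber_bottle, dropper_bottle, stoppered_flask below 0.01 m and angle between each of amber_bottle, dropper_bottle, stoppered_flask's own z axis and vertical below 0.1 rad and contact force between each of amber_bottle, dropper_bottle, stoppered_flask and the fingers below 0.1 N and linear speed of each of amber_bottle, dropper_bottle, stoppered_flask below 0.03 m/s and x of dropper_bottle in the frame of side_mat between -0.11 and 0.11 m and y of dropper_bottle in the frame of side_mat between -0.09 and 0.09 m and x of stoppered_flask in the frame of side_mat between -0.11 and 0.11 m and y of stoppered_flask in the frame of side_mat between -0.09 and 0.09 m and distance of crucible from where it was at the start of the episode below 0.015 m), for 0.2 s.
2. the crucible stands released in the middle of the balance pan, the three vessels still on the mat (distance between crucible and pan_centre below 0.015 m and angle between each of crucible, amber_bottle, dropper_bottle, stoppered_flask's own z axis and vertical below 0.1 rad and contact force between each of crucible, amber_bottle, dropper_bottle, stoppered_flask and the fingers below 0.1 N and linear speed of each of crucible, amber_bottle, dropper_bottle, stoppered_flask below 0.03 m/s and x of amber_bottle in the frame of side_mat between -0.11 and 0.11 m and y of amber_bottle in the frame of side_mat between -0.09 and 0.09 m and height (world z) of each of amber_bottle, dropper_bottle, stoppered_flask below 0.01 m and x of dropper_bottle in the frame of side_mat between -0.11 and 0.11 m and y of dropper_bottle in the frame of side_mat between -0.09 and 0.09 m and x of stoppered_flask in the frame of side_mat between -0.11 and 0.11 m and y of stoppered_flask in the frame of side_mat between -0.09 and 0.09 m), for 0.2 s.
At the end, for the whole second after the job is handed in: The crucible stands upright on the balance pan, within 15 mm of its middle; each of the three vessels stands upright within 15 mm of where it stood at the start; the evaporating dish is within 15 mm of its start; all is released and at rest (distance between crucible and pan_centre below 0.015 m and angle between each of crucible, amber_bottle, dropper_bottle, stoppered_flask's own z axis and vertical below 0.1 rad and contact force between each of crucible, amber_bottle, dropper_bottle, stoppered_flask and the fingers below 0.1 N and linear speed of each of crucible, amber_bottle, dropper_bottle, stoppered_flask below 0.03 m/s and distance of each of amber_bottle, dropper_bottle, stoppered_flask, evaporating_dish from where it was at the start of the episode below 0.015 m); the robot touches nothing.
It fails at once if a vessel or the crucible is tipped by more than 35 degrees (angle between any of amber_bottle, dropper_bottle, stoppered_flask, crucible's own z axis and vertical above 0.61 rad).
It fails at once if the evaporating dish is moved by more than 15 mm (not (distance of evaporating_dish from where it was at the start of the episode below 0.015 m)).
It also fails if it takes over 141 s, if anything falls off the work surface, if the arm or the gripper's body presses on something with over 40 N, if the wrist force passes 120 N, or if a joint passes its speed limit or range.

ROBOT

A 6-joint arm with a two-finger parallel gripper is mounted at the origin on a cart in front of the work surface, level with it; the furniture and walls round the work are solid. World frame = base frame: x ahead of the robot, y to its left, z up, the work surface at z = 0. Lengths are in mm, angles in rad, forces in N, time in s.
With the tool pointing down it reaches from about 250 to 775 mm from the base axis. Payload 4 kg.
Tool frame: the origin (TCP) lies at the very end of the fingers, on their centre line; the grasp point (between the pads) lies 19 mm behind it (robot.hold_point_z is the distance from the TCP to the grasp point, in mm); z points along the fingers, y is the direction in which the jaws open and shut (so a half turn about z gives the same grasp; the last joint's range is limited). The gripper opens to 94 mm and grips with 3 to 60 N. Pads are 16 mm wide; open, the fingers measure 119 mm over their backs; the gripper's body (75 mm by 177 mm) begins 78 mm behind the grasp point.
Start: joints at [1.224, 0.087, 1.371, -0, 1.684, -0.103], TCP at [132.774, 533.752, 205.506] pointing down, gripper open.
Joint ranges: [-3.1, 3.1], [-0.76, 2.03], [0.27, 2.55], [-1.08, 4.22], [0.17, 2.65], [-2.57, 2.57]. Speed limits (rad/s): [2.79, 2.79, 3.14, 3.14, 3.14, 3.14].

INTERFACE

Orientations are given as a rotation vector (axis times angle).
In Python, from workcell import robot, imaging gives the robot as it stands.
- The arm moves only by the tool step_arm, never from a script. Its argument "steps" is a list of rows, each an object of numbers: "dx", "dy", "dz": the shift along the tool's x, y, z in cm; "ax", "ay", "az": the turn, a rotation vector about the tool's x, y, z in degrees; "jaw": the closure, from 0 (fully open) to 1 (shut). A call has 1 to 10 rows; each row shifts and turns the commanded pose from where the row before left it, along the tool's axes as they then stand; what a row does not reach is not made up. A row lasts 1/8 s, in which the tool goes at most 62.5 mm and 10.7 degrees, less where a joint would pass 70% of its speed; a pose out of reach is approached as far as the arm can. A call with a gripper value outside its range is refused whole. The fingers move at their own pace and stop on an object; "force" is the grip in N (left out, the last holds). Time passes only in rows, so rows that do not move let the fingers close. It gives the time, the measured TCP pose, the force and the opening at its end, in the units of the state.
- robot.observe(): the state, without advancing time (a new reading comes with each control period).
- imaging.read_camera(name): name is "scene" or "side" or "wrist"; returns the picture (480x640x3 uint8, red, green, blue); there is no depth.
- imaging.camera_model(name): a dict with "mtx" (3x3 intrinsics, pixels), "cam_to_world" (4x4, takes a point from camera to world coordinates). Camera axes: x right, y down, z forward; pixel columns grow to the right and rows downward; lengths in mm; the calibration is good to about 2 mm. A picture is of the moment at which its call begins: read the wrist's pose just before it. camera_model takes no time and is no camera call; for the wrist camera it gives the pose at the moment of the call.
- robot.job_done(): hands the job in, once; it reports no verdict.
The state is a dict: "t": time; "q": joint angles; "joint_vel": joint speeds; "joint_efforts": joint torques, N m; "tcp_pos": TCP position; "eef_rot": TCP orientation; "ft_force": force on the tool from outside, world axes, zero at the start; "moment": the same for the moment, N m; "finger_gap": opening from 0.0 (shut) to 1.0 (fully open).
Only numpy, scipy, OpenCV 4.12 (cv2) and the standard library are available. Lean on these libraries where they do the work, as an engineer would, in place of code of your own. Each camera call takes 0.05 s, during which the arm holds its last target. There are 200 camera calls.

## Working session

There is one attempt and no reset: what is moved stays moved. The work goes in short steps, Python scripts to look and compute and a tool call to move; the robot and the scene stay as the last step left them, time stands still between calls to the robot, and variables do not carry over. Pictures are saved under pics/ and viewed, about 12 in all and at most 16, crops included, and the job is handed in when it is done.

Besides the shell and the picture viewer there is one more tool, called after "Emit:" as name([rows], argument=value, ...), one row to a line, values as JSON. step_arm: Moves the arm, as the interface text tells. Its arguments: {"type":"object","properties":{"steps":{"type":"array","items":{"type":"object","properties":{"dx":{"type":"number"},"dy":{"type":"number"},"dz":{"type":"number"},"ax":{"type":"number"},"ay":{"type":"number"},"az":{"type":"number"},"jaw":{"type":"number"}}}},"force":{"type":"number"}},"required":["steps"]}

```bash
mkdir -p pics; ls
python3 - <<'E'
from workcell import robot, imaging
import cv2,numpy as np
np.set_printoptions(precision=2,suppress=True)
print(robot.observe(), robot.hold_point_z)
for n in ["scene","side","wrist"]:
    m=imaging.camera_model(n); print(n,m["mtx"],m["cam_to_world"])
    cv2.imwrite(f"pics/{n}0.png",imaging.read_camera(n)[:,:,::-1])
E
```

```text
pics
{'t': 0.0, 'q': array([ 1.22,  0.09,  1.37,  0.  ,  1.68, -0.1 ]), 'joint_vel': array([ 0., -0., -0.,  0., -0., -0.]), 'joint_efforts': array([ -0.  , -34.02, -30.24,   0.07,   0.03,  -0.  ]), 'tcp_pos': array([132.58, 533.23, 204.35]), 'eef_rot': array([-0.38, -3.12,  0.  ]), 'ft_force': array([-0.86,  0.11,  0.17]), 'moment': array([-0.01, -0.04, -0.02]), 'finger_gap': 0.9999020289705554} 18.8
scene [[438.58   0.   323.98]
 [  0.   438.58 239.6 ]
 [  0.     0.     1.  ]] [[   0.55   -0.38    0.74 -207.44]
 [  -0.83   -0.23    0.5  -530.33]
 [  -0.02   -0.9    -0.44  519.85]
 [   0.      0.      0.      1.  ]]
side [[485.93   0.   321.06]
 [  0.   485.93 234.45]
 [  0.     0.     1.  ]] [[    1.      -0.02     0.05   499.11]
 [   -0.05    -0.38     0.92 -1059.55]
 [    0.      -0.92    -0.38   505.5 ]
 [    0.       0.       0.       1.  ]]
wrist [[374.73   0.   320.41]
 [  0.   374.73 240.38]
 [  0.     0.     1.  ]] [[  0.24   0.94   0.25  60.7 ]
 [  0.97  -0.23  -0.06 551.05]
 [ -0.     0.26  -0.97 385.21]
 [  0.     0.     0.     1.  ]]
```

View pics/scene0.png

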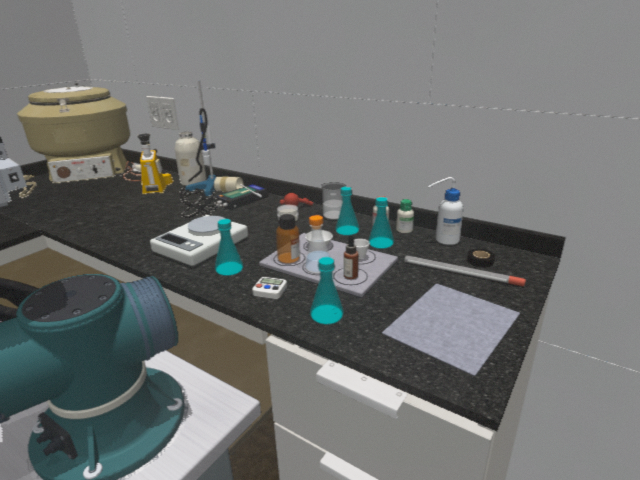

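View pics/side0.png

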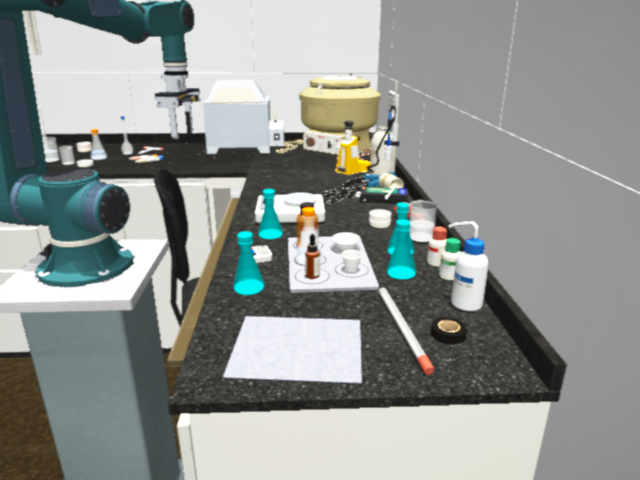

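The orange-stoppered flask is at scene (317,240), side (307,212). The amber bottle is at scene (288,240), the dropper at (351,262), the crucible at (361,250) and the dish at (320,240). There are four turquoise look-alikes in scene at (229,268), (327,315), (347,230) and (381,242), to be left alone. The mat is on the right at (453,325) and the balance on the left at (200,237).

```bash
cat > h.py <<'E'
from workcell import robot, imaging
import cv2,numpy as np
np.set_printoptions(precision=1,suppress=True)
def ray(m,p):
    d=np.linalg.inv(m["mtx"])@[p[0],p[1],1.]; T=m["cam_to_world"]
    return T[:3,3],T[:3,:3]@d
def onz(m,p,z):
    o,d=ray(m,p); return o+d*(z-o[2])/d[2]
def proj(m,P):
    T=np.linalg.inv(m["cam_to_world"]); c=T[:3,:3]@np.asarray(P,float)+T[:3,3]; u=m["mtx"]@c; return u[:2]/u[2]
def grab(n):
    m=imaging.camera_model(n); return m,np.ascontiguousarray(imaging.read_camera(n)[:,:,::-1])
E
python3 - <<'E'
from h import *
m=imaging.camera_model("scene"); s=imaging.camera_model("side")
for n,mm,p,z in [("boardL",m,(263,262),12),("boardfront",m,(366,288),12),("boardR",m,(396,262),12),
 ("mat",m,(453,325),3),("matL",m,(387,324),3),("matF",m,(470,366),3),("matR",m,(518,318),3),("matB",m,(435,287),3),
 ("pan",m,(209,226),54),("amber",m,(288,263),12),("drop",m,(351,278),12),
 ("T1",m,(229,272),0),("T2",m,(327,319),0),("T3",m,(347,232),0),("T4",m,(381,245),0),("remote",m,(270,290),0),
 ("s_bFL",s,(291,289),12),("s_bFR",s,(375,288),12),("s_bBL",s,(288,238),12),("s_mat",s,(297,347),3),("s_T2",s,(249,289),0),("s_T1",s,(270,235),0),("s_T4",s,(401,274),0),("s_T3",s,(401,250),0),("s_pan",s,(301,199),54)]:
    print(n,onz(mm,p,z))
E
```

```text
boardL [473.8 111.3  12. ]
boardfront [ 501.  -154.5   12. ]
boardR [ 638.5 -160.    12. ]
mat [ 485.3 -350.7    3. ]
matL [ 422.2 -243.4    3. ]
matF [ 391.9 -411.4    3. ]
matR [ 572.3 -449.     3. ]
matB [ 595.4 -273.3    3. ]
pan [492.6 308.2  54. ]
amber [501.2  56.7  12. ]
drop [ 519.9 -106.2   12. ]
T1 [410.4 163.5   0. ]
T2 [ 378.3 -134.7    0. ]
T3 [744.7  38.6   0. ]
T4 [721.5 -78.7   0. ]
remote [400.7  29.5   0. ]
s_bFL [ 482.5 -159.5   12. ]
s_bFR [ 659.1 -163.    12. ]
s_bBL [472.6 117.   12. ]
s_mat [ 494.1 -351.9    3. ]
s_T2 [ 392.1 -133.6    0. ]
s_T1 [422.7 168.9   0. ]
s_T4 [732.5 -77.9   0. ]
s_T3 [759.5  54.7   0. ]
s_pan [509.5 314.2  54. ]
```

Run:
```python
import cv2
a=cv2.imread("pics/scene0.png"); cv2.imwrite("pics/sc_crop.png",cv2.resize(a[170:345,140:400],None,fx=3,fy=3,interpolation=cv2.INTER_CUBIC))
```

```text
(no output)
```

View pics/sc_crop.png

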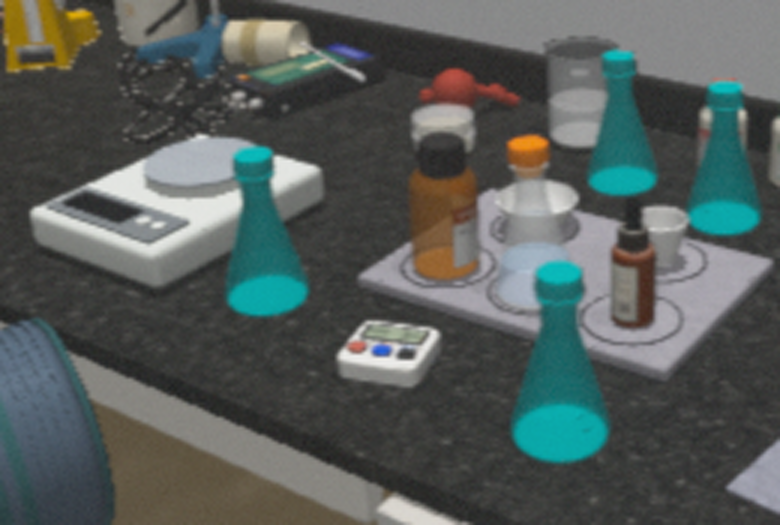

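Emit:
step_arm([
  {"az": 9.5, "dz": -1.25},
  {"az": 9.5, "dz": -1.25},
  {"az": 9.5, "dz": -1.25},
  {"az": 9.5, "dz": -1.25},
  {"az": 9.5, "dz": -1.25},
  {"az": 9.5, "dz": -1.25},
  {"az": 9.5, "dz": -1.25},
  {"az": 9.5, "dz": -1.25},
])

```text
invalid input at $.steps[0]: expected keys dx, dy, dz, ax, ay, az, jaw
```

Emit:
step_arm([
  {"dx": -5, "dy": 3},
  {"dx": -5, "dy": 3},
  {"dx": -5, "dy": 3},
  {"dx": -5, "dy": 3},
  {"dx": -5, "dy": 3},
  {"dx": -5, "dy": 3},
  {"dx": -5, "dy": 3},
  {"dx": -5, "dy": 3},
  {"dx": -5, "dy": 3},
  {"dx": -5, "dy": 3},
])

```text
invalid input at $.steps[0]: expected keys dx, dy, dz, ax, ay, az, jaw
```

Emit:
step_arm([
  {"dx": -3, "dy": 2},
  {"dx": -3, "dy": 2},
  {"dx": -3, "dy": 2},
  {},
  {},
])

```text
invalid input at $.steps[0]: expected keys dx, dy, dz, ax, ay, az, jaw
```

Run:
```python
from h import *
o=robot.observe();print(o['tcp_pos'],o['eef_rot'],o['q'])
m,a=grab("wrist");cv2.imwrite("pics/w1.png",a);np.savez("w1",**m)
```

```text
[132.6 533.4 204.6] [-0.4 -3.1  0. ] [ 1.2  0.1  1.4  0.   1.7 -0.1]
```

View pics/w1.png

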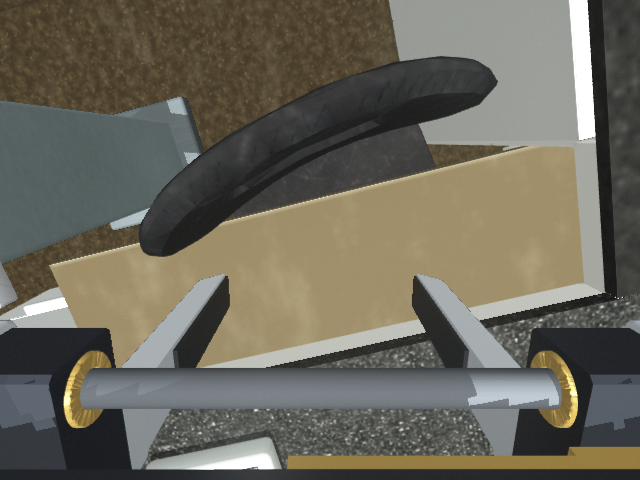

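The view from the start pose shows only the chair and shelf. The gripper fills rows below about 275. Rows need all keys, so I resend.

Emit:
step_arm([
  {"dx": 0, "dy": 0, "dz": -1.5, "ax": 0, "ay": 0, "az": 9.5, "jaw": 0},
  {"dx": 0, "dy": 0, "dz": -1.5, "ax": 0, "ay": 0, "az": 9.5, "jaw": 0},
  {"dx": 0, "dy": 0, "dz": -1.5, "ax": 0, "ay": 0, "az": 9.5, "jaw": 0},
  {"dx": 0, "dy": 0, "dz": -1.5, "ax": 0, "ay": 0, "az": 9.5, "jaw": 0},
  {"dx": 0, "dy": 0, "dz": -1.5, "ax": 0, "ay": 0, "az": 9.5, "jaw": 0},
  {"dx": 0, "dy": 0, "dz": -1.5, "ax": 0, "ay": 0, "az": 9.5, "jaw": 0},
  {"dx": 0, "dy": 0, "dz": -1.5, "ax": 0, "ay": 0, "az": 9.5, "jaw": 0},
  {"dx": 0, "dy": 0, "dz": -1.5, "ax": 0, "ay": 0, "az": 9.5, "jaw": 0},
])

```text
t: 1.2
tcp_pos: [132.7, 533.7, 325.7]
eef_rot: [2.227, 2.216, -0.001]
ft_force: [-0.2, 0.3, -0.3]
finger_gap: 1.004
```

Emit:
step_arm([
  {"dx": -5, "dy": 3, "dz": 0, "ax": 0, "ay": 0, "az": 0, "jaw": 0},
  {"dx": -5, "dy": 3, "dz": 0, "ax": 0, "ay": 0, "az": 0, "jaw": 0},
  {"dx": -5, "dy": 3, "dz": 0, "ax": 0, "ay": 0, "az": 0, "jaw": 0},
  {"dx": -5, "dy": 3, "dz": 0, "ax": 0, "ay": 0, "az": 0, "jaw": 0},
  {"dx": -5, "dy": 3, "dz": 0, "ax": 0, "ay": 0, "az": 0, "jaw": 0},
  {"dx": -5, "dy": 3, "dz": 0, "ax": 0, "ay": 0, "az": 0, "jaw": 0},
  {"dx": -5, "dy": 3, "dz": 0, "ax": 0, "ay": 0, "az": 0, "jaw": 0},
  {"dx": -5, "dy": 3, "dz": 0, "ax": 0, "ay": 0, "az": 0, "jaw": 0},
  {"dx": -5, "dy": 3, "dz": 0, "ax": 0, "ay": 0, "az": 0, "jaw": 0},
  {"dx": -5, "dy": 3, "dz": 0, "ax": 0, "ay": 0, "az": 0, "jaw": 0},
])

```text
t: 2.45
tcp_pos: [433.6, 32.1, 325.5]
eef_rot: [2.221, 2.222, 0.001]
ft_force: [1.1, 0.4, 0.9]
finger_gap: 0.998
```

Emit:
step_arm([
  {"dx": -5, "dy": 3.5, "dz": 0, "ax": 0, "ay": 0, "az": 0, "jaw": 0},
  {"dx": -5, "dy": 3.5, "dz": 0, "ax": 0, "ay": 0, "az": 0, "jaw": 0},
  {"dx": -4.3, "dy": 3.5, "dz": 0, "ax": 0, "ay": 0, "az": 0, "jaw": 0},
  {"dx": 0, "dy": 0, "dz": 0, "ax": 0, "ay": 0, "az": 0, "jaw": 0},
  {"dx": 0, "dy": 0, "dz": 0, "ax": 0, "ay": 0, "az": 0, "jaw": 0},
  {"dx": 0, "dy": 0, "dz": 0, "ax": 0, "ay": 0, "az": 0, "jaw": 0},
])

```text
t: 3.2
tcp_pos: [537.6, -107.8, 326.5]
eef_rot: [2.218, 2.223, 0.002]
ft_force: [-0.3, -0.0, 0.2]
finger_gap: 0.999
```

Run:
```python
from h import *
o=robot.observe();print(o['tcp_pos'],o['eef_rot'],o['q'],o['t'])
m,a=grab("wrist");cv2.imwrite("pics/w2.png",a);np.savez("w2",**m)
```

```text
[ 537.6 -107.8  326.5] [2.2 2.2 0. ] [-0.3  0.1  1.1  0.   1.9 -0.3] 3.2
```

View pics/w2.png

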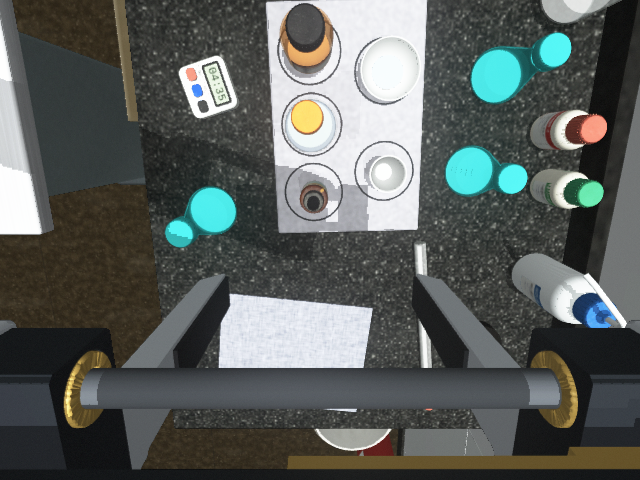

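Wrist view: amber at (308,40), orange flask (308,118), dropper (314,198), crucible (387,172) and dish (387,68). The board's bottom corners are at about (279,233) and (418,229), and the mat top edge runs (228,294)–(372,308). Now I measure the board and mat in world coordinates.

Run:
```python
from h import *
m=dict(np.load("w2.npz")); a=cv2.imread("pics/w2.png")
hsv=cv2.cvtColor(a,cv2.COLOR_BGR2HSV)
g=((hsv[:,:,1]<60)&(hsv[:,:,2]>120)).astype(np.uint8)*255
g=cv2.morphologyEx(g,cv2.MORPH_OPEN,np.ones((5,5)))
P=lambda p,z:onz(m,p,z)[:2]
b=g.copy();b[245:]=0;b[:,:240]=0;b[:,440:]=0
pts=lambda e:np.array(e,float)
def line(pl,z):
    w=np.float32([P(p,z) for p in pl]); vx,vy,x0,y0=cv2.fitLine(w,cv2.DIST_HUBER,0,.01,.01).ravel(); return np.array([x0,y0]),np.array([vx,vy])
cols=range(290,410,4); bot=[(c,np.nonzero(b[:,c])[0].max()) for c in cols]
rows=range(5,225,5); L=[(np.nonzero(b[r])[0].min(),r) for r in rows]; R=[(np.nonzero(b[r])[0].max(),r) for r in rows]
lb,ll,lr=line(bot,12),line(L,12),line(R,12)
def isec(p,q):
    t=np.linalg.solve(np.array([p[1],-q[1]]).T,q[0]-p[0]); return p[0]+t[0]*p[1]
cl,cr=isec(lb,ll),isec(lb,lr); print("corners",cl,cr,np.linalg.norm(cr-cl), [np.degrees(np.arctan2(d[1][1],d[1][0])) for d in(lb,ll,lr)])
th=np.mean([np.arctan2(lb[1][1],lb[1][0])]+[(np.arctan2(*(-1*np.sign(d[1][1])*d[1]))) for d in (ll,lr)]); th=(th+np.pi/2)%np.pi-np.pi/2
ux=np.array([np.cos(th),np.sin(th)]);uy=np.array([-ux[1],ux[0]])
c=(cl+cr)/2+140*uy; print("board",c,np.degrees(th))
q=[("amber",-45,85),("flask",-45,0),("drop",-45,-85),("cruc/dish+",47,60),("cruc/dish-",47,-60)]
v=a.copy()
for n,x,y in q:
    w=c+x*ux+y*uy; print(n,w)
    for h in (0,58,114): cv2.circle(v,tuple(int(round(t)) for t in proj(m,[*w,12+h])),2,(0,0,255),-1)
    ring=np.array([proj(m,[*(w+38.5*np.array([np.cos(t),np.sin(t)])),12]) for t in np.linspace(0,6.28,40)])
    cv2.polylines(v,[ring.round().astype(int)],1,(0,255,0),1)
# independent: tops
def cen(mask,z,n):
    k,_,s,ce=cv2.connectedComponentsWithStats(mask.astype(np.uint8)); i=1+s[1:,4].argmax(); print(n,s[i],P(ce[i],z))
H,S,V=cv2.split(hsv)
cen((H>8)&(H<28)&(S>180)&(np.arange(480)[:,None]>85)&(np.arange(480)[:,None]<145),138,"stopper")
cen((V<60)&(np.arange(480)[:,None]<60)&(np.arange(640)>280)&(np.arange(640)<335),124,"cap")
# mat
t=g.copy();t[:285]=0;t[325:]=0;t[:,:215]=0;t[:,400:]=0
top=[(cc,np.nonzero(t[:,cc])[0].min()) for cc in range(238,365,4)]
Lm=[(np.nonzero(t[r])[0].min(),r) for r in range(300,322,2)]
Rm=[(np.nonzero(t[r])[0].max(),r) for r in range(312,324,2)]
k=[line(e,3) for e in(top,Lm,Rm)]; print("mat",isec(k[0],k[1]),isec(k[0],k[2]),[np.degrees(np.arctan2(d[1][1],d[1][0])) for d in k])
cv2.imwrite("pics/w2v.png",cv2.resize(v[0:330,200:460],None,fx=2,fy=1.8))
# mat from side view
s=imaging.camera_model("side"); A=cv2.imread("pics/side0.png"); hs=cv2.cvtColor(A,cv2.COLOR_BGR2HSV)
mk=((hs[:,:,1]<60)&(hs[:,:,2]>130)).astype(np.uint8); mk[:305]=0;mk[385:]=0;mk[:,:225]=0;mk[:,370:]=0
cn=max(cv2.findContours(mk,0,2)[0],key=cv2.contourArea)
w=np.float32([onz(s,p,3)[:2] for p in cn[:,0]]); print("mat side",cv2.minAreaRect(w),cv2.boxPoints(cv2.minAreaRect(w)))
```

```text
corners [ 481.9 -153.6] [ 669.3 -148.4] 187.5121 [np.float32(1.6036406), np.float32(-88.31371), np.float32(-88.45578)]
board [697.5 -82.1] -60.542282
amber [749.4  -1.1]
flask [675.4 -42.9]
drop [601.4 -84.7]
cruc/dish+ [772.9 -93.5]
cruc/dish- [ 668.4 -152.6]Traceback (most recent call last):
  File "<stdin>", line 31, in <module>
  File "<stdin>", line 29, in cen
ValueError: attempt to get argmax of an empty sequence
```

```bash
cat > meas.py <<'E'
from h import *
m=dict(np.load("w2.npz")); a=cv2.imread("pics/w2.png"); hsv=cv2.cvtColor(a,cv2.COLOR_BGR2HSV); H,S,V=cv2.split(hsv)
print(hsv[118,308],hsv[25,305],hsv[50,305],a[118,308])
P=lambda p,z:onz(m,p,z)[:2]
th=np.radians(1.63);ux=np.array([np.cos(th),np.sin(th)]);uy=np.array([-ux[1],ux[0]])
c=(np.array([481.9,-153.6])+np.array([669.3,-148.4]))/2+140*uy; print("board",c)
v=a.copy()
for n,x,y in [("amber",-45,85),("flask",-45,0),("drop",-45,-85),("dish",47,60),("cruc",47,-60)]:
    w=c+x*ux+y*uy; print(n,w)
    for h in (0,58,114): cv2.circle(v,tuple(int(round(t)) for t in proj(m,[*w,12+h])),2,(0,0,255),-1)
    ring=np.array([proj(m,[*(w+38.5*np.array([np.cos(t),np.sin(t)])),12]) for t in np.linspace(0,6.28,40)])
    cv2.polylines(v,[ring.round().astype(int)],1,(0,255,0),1)
cv2.imwrite("pics/w2v.png",cv2.resize(v[0:330,200:460],None,fx=2.3,fy=1.8))
r=np.arange(480)[:,None];q=np.arange(640)[None]
def cen(mask,z,n):
    k,_,s,ce=cv2.connectedComponentsWithStats(mask.astype(np.uint8))
    if k>1: i=1+s[1:,4].argmax(); print(n,s[i],P(ce[i],z))
cen((S>120)&(H>10)&(H<30)&(V>180)&(r>85)&(r<145)&(q>280)&(q<340),138,"stopper")
cen((V<75)&(r<60)&(q>280)&(q<335),124,"cap")
cen((V<60)&(r>180)&(r<215)&(q>295)&(q<330),105,"bulb")
s=imaging.camera_model("side"); A=cv2.imread("pics/side0.png"); hs=cv2.cvtColor(A,cv2.COLOR_BGR2HSV)
mk=((hs[:,:,1]<60)&(hs[:,:,2]>130)).astype(np.uint8); mk[:305]=0;mk[385:]=0;mk[:,:225]=0;mk[:,370:]=0
mk=cv2.morphologyEx(mk,cv2.MORPH_OPEN,np.ones((5,5),np.uint8))
cn=max(cv2.findContours(mk,0,2)[0],key=cv2.contourArea)
w=np.float32([onz(s,p,3)[:2] for p in cn[:,0]]); print("mat side",cv2.minAreaRect(w),cv2.boxPoints(cv2.minAreaRect(w)))
print("wrist mat corners",P((228,294),3),P((372,308),3))
E
python3 meas.py
```

```text
[ 24 140 254] [ 0  3 83] [ 0 14 53] [115 226 254]
board [571.6 -11.1]
amber [524.2  72.6]
flask [526.6 -12.3]
drop [529.1 -97.3]
dish [616.9  50.3]
cruc [620.3 -69.7]
stopper [291 100  32  33 823] [524.7 -11.2]
cap [285   4  40  48 419] [523.7  61.7]
bulb [307 196  12  15 135] [529.8 -98.4]
mat side ((494.29107666015625, -347.3693542480469), (185.14468383789062, 221.71450805664062), 83.79581451416016) [[ 374.1 -427.4]
 [ 594.5 -451.4]
 [ 614.5 -267.3]
 [ 394.1 -243.4]]
wrist mat corners [ 405.  -247.5] [ 614.1 -269.4]
```

View pics/w2v.png

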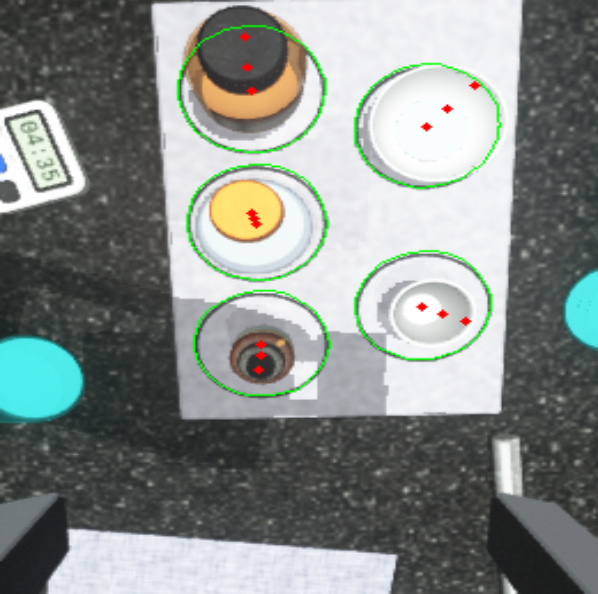

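The projected rings coincide with the printed ones, the stopper top gives (524.7,-11.2) against the model's (526.6,-12.3), and the bulb agrees within 1 mm. The mat is at (494,-347), yaw −6°. Dropper bottle first.

Emit:
step_arm([
  {"dx": 0.6, "dy": -0.4, "dz": 5, "ax": 0, "ay": 0, "az": 0, "jaw": 0.3},
  {"dx": 0.54, "dy": -0.44, "dz": 5, "ax": 0, "ay": 0, "az": 0, "jaw": 0.3},
  {"dx": 0, "dy": 0, "dz": 5, "ax": 0, "ay": 0, "az": 0, "jaw": 0.3},
  {"dx": 0, "dy": 0, "dz": 0, "ax": 0, "ay": 0, "az": 0, "jaw": 0.3},
  {"dx": 0, "dy": 0, "dz": 0, "ax": 0, "ay": 0, "az": 0, "jaw": 0.3},
], force=15)

```text
t: 3.88
tcp_pos: [530.9, -97.5, 178.4]
eef_rot: [2.217, 2.22, 0.004]
ft_force: [0.5, 0.4, 0.4]
finger_gap: 0.704
```

Run:
```python
from h import *
m,a=grab("wrist"); o=robot.observe()
T=m["cam_to_world"]; v=a.copy()
for z in (12,54,100):
    cv2.circle(v,tuple(int(round(t)) for t in proj(m,[529.4,-97.8,z])),3,(0,0,255),-1)
print(o['tcp_pos'],o['eef_rot'],T[:3,3]); cv2.imwrite("pics/w3.png",v)
A,s=cv2.cvtColor(a,cv2.COLOR_BGR2HSV),0
```

```text
[531.5 -97.8 179.3] [2.2 2.2 0. ] [529.8 -23.6 359.1]
```

View pics/w3.png

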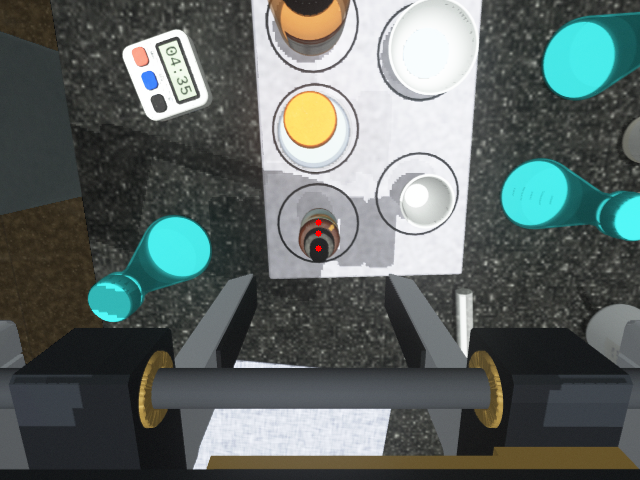

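The dropper is centred between the fingers: the predicted points lie on the bulb at (319,245), and the jaw midline is at column 320. Descending.

Emit:
step_arm([
  {"dx": 0, "dy": 0, "dz": 5, "ax": 0, "ay": 0, "az": 0, "jaw": 0.3},
  {"dx": 0, "dy": 0, "dz": 5, "ax": 0, "ay": 0, "az": 0, "jaw": 0.3},
  {"dx": 0, "dy": 0, "dz": 4.2, "ax": 0, "ay": 0, "az": 0, "jaw": 0.3},
  {"dx": 0, "dy": 0, "dz": 0, "ax": 0, "ay": 0, "az": 0, "jaw": 0.3},
  {"dx": 0, "dy": 0, "dz": 0, "ax": 0, "ay": 0, "az": 0, "jaw": 0.3},
])

```text
t: 4.55
tcp_pos: [532.5, -98.4, 37.1]
eef_rot: [2.217, 2.218, 0.005]
ft_force: [0.2, -0.2, 0.3]
finger_gap: 0.701
```

Emit:
step_arm([
  {"dx": 0, "dy": 0, "dz": 0, "ax": 0, "ay": 0, "az": 0, "jaw": 0.9},
  {"dx": 0, "dy": 0, "dz": 0, "ax": 0, "ay": 0, "az": 0, "jaw": 0.9},
  {"dx": 0, "dy": 0, "dz": 0, "ax": 0, "ay": 0, "az": 0, "jaw": 0.9},
  {"dx": 0, "dy": 0, "dz": 0, "ax": 0, "ay": 0, "az": 0, "jaw": 0.9},
  {"dx": 0, "dy": 0, "dz": 0, "ax": 0, "ay": 0, "az": 0, "jaw": 0.9},
], force=15)

```text
t: 5.18
tcp_pos: [529.9, -97.7, 33.8]
eef_rot: [2.221, 2.222, 0.0]
ft_force: [-0.5, -0.4, 2.6]
finger_gap: 0.344
```

Emit:
step_arm([
  {"dx": 0, "dy": 0, "dz": -2, "ax": 0, "ay": 0, "az": 0, "jaw": 0.9},
  {"dx": 0, "dy": 0, "dz": -4, "ax": 0, "ay": 0, "az": 0, "jaw": 0.9},
  {"dx": -2, "dy": -0.6, "dz": 0, "ax": 0, "ay": 0, "az": 0, "jaw": 0.9},
  {"dx": -4, "dy": -1.2, "dz": 0, "ax": 0, "ay": 0, "az": 0, "jaw": 0.9},
  {"dx": -4, "dy": -1.2, "dz": 0, "ax": 0, "ay": 0, "az": 0, "jaw": 0.9},
  {"dx": -4, "dy": -1.2, "dz": 0, "ax": 0, "ay": 0, "az": 0, "jaw": 0.9},
  {"dx": -4, "dy": -1.2, "dz": 0, "ax": 0, "ay": 0, "az": 0, "jaw": 0.9},
  {"dx": -4, "dy": -1.2, "dz": 0, "ax": 0, "ay": 0, "az": 0, "jaw": 0.9},
  {"dx": -4, "dy": -1.2, "dz": 0, "ax": 0, "ay": 0, "az": 0, "jaw": 0.9},
  {"dx": -2.7, "dy": -0.7, "dz": 0, "ax": 0, "ay": 0, "az": 0, "jaw": 0.9},
])

```text
t: 6.42
tcp_pos: [443.8, -386.2, 92.7]
eef_rot: [-2.222, -2.22, 0.0]
ft_force: [0.4, 0.6, -0.3]
finger_gap: 0.341
```

Emit:
step_arm([
  {"dx": 0, "dy": 0, "dz": 0, "ax": 0, "ay": 0, "az": 0, "jaw": 0.9},
  {"dx": 0, "dy": 0, "dz": 2, "ax": 0, "ay": 0, "az": 0, "jaw": 0.9},
  {"dx": 0, "dy": 0, "dz": 2.4, "ax": 0, "ay": 0, "az": 0, "jaw": 0.9},
  {"dx": 0, "dy": 0, "dz": 1.4, "ax": 0, "ay": 0, "az": 0, "jaw": 0.9},
  {"dx": 0, "dy": 0, "dz": 0.6, "ax": 0, "ay": 0, "az": 0, "jaw": 0.9},
  {"dx": 0, "dy": 0, "dz": 0.4, "ax": 0, "ay": 0, "az": 0, "jaw": 0.9},
  {"dx": 0, "dy": 0, "dz": 0, "ax": 0, "ay": 0, "az": 0, "jaw": 0.9},
  {"dx": 0, "dy": 0, "dz": 0, "ax": 0, "ay": 0, "az": 0, "jaw": 0.9},
  {"dx": 0, "dy": 0, "dz": 0, "ax": 0, "ay": 0, "az": 0, "jaw": 0.9},
])

```text
t: 7.55
tcp_pos: [445.1, -385.0, 26.1]
eef_rot: [2.22, 2.221, 0.0]
ft_force: [-0.4, -0.8, -0.6]
finger_gap: 0.34
```

Emit:
step_arm([
  {"dx": 0, "dy": 0, "dz": 0.1, "ax": 0, "ay": 0, "az": 0, "jaw": 0.9},
  {"dx": 0, "dy": 0, "dz": 0, "ax": 0, "ay": 0, "az": 0, "jaw": 0.9},
  {"dx": 0, "dy": 0, "dz": 0, "ax": 0, "ay": 0, "az": 0, "jaw": 0.3},
  {"dx": 0, "dy": 0, "dz": 0, "ax": 0, "ay": 0, "az": 0, "jaw": 0.3},
  {"dx": 0, "dy": 0, "dz": 0, "ax": 0, "ay": 0, "az": 0, "jaw": 0.3},
  {"dx": 0, "dy": 0, "dz": -2, "ax": 0, "ay": 0, "az": 0, "jaw": 0.3},
  {"dx": 0, "dy": 0, "dz": -4, "ax": 0, "ay": 0, "az": 0, "jaw": 0.3},
  {"dx": 0, "dy": 0, "dz": -5, "ax": 0, "ay": 0, "az": 0, "jaw": 0.3},
  {"dx": 0, "dy": 0, "dz": -4.1, "ax": 0, "ay": 0, "az": 0, "jaw": 0.3},
])

```text
t: 8.68
tcp_pos: [445.0, -384.8, 177.6]
eef_rot: [2.22, 2.221, 0.0]
ft_force: [1.1, -0.4, -0.5]
finger_gap: 0.699
```

Emit:
step_arm([
  {"dx": 4, "dy": 0.81, "dz": 0, "ax": 0, "ay": 0, "az": 0, "jaw": 0.3},
  {"dx": 5, "dy": 1, "dz": 0, "ax": 0, "ay": 0, "az": 0, "jaw": 0.3},
  {"dx": 5, "dy": 1, "dz": 0, "ax": 0, "ay": 0, "az": 0, "jaw": 0.3},
  {"dx": 5, "dy": 1, "dz": 0, "ax": 0, "ay": 0, "az": 0, "jaw": 0.3},
  {"dx": 5, "dy": 1, "dz": 0, "ax": 0, "ay": 0, "az": 0, "jaw": 0.3},
  {"dx": 5, "dy": 1, "dz": 0, "ax": 0, "ay": 0, "az": 0, "jaw": 0.3},
  {"dx": 5, "dy": 1, "dz": 0, "ax": 0, "ay": 0, "az": 0, "jaw": 0.3},
  {"dx": 3.3, "dy": 1.3, "dz": 0, "ax": 0, "ay": 0, "az": 0, "jaw": 0.3},
  {"dx": 0, "dy": 0, "dz": 0, "ax": 0, "ay": 0, "az": 0, "jaw": 0.3},
  {"dx": 0, "dy": 0, "dz": 0, "ax": 0, "ay": 0, "az": 0, "jaw": 0.3},
])

```text
t: 9.93
tcp_pos: [525.5, -12.2, 175.3]
eef_rot: [2.221, 2.222, -0.001]
ft_force: [-0.4, 0.5, 0.1]
finger_gap: 0.695
```

Run:
```python
from h import *
m,a=grab("wrist"); print(robot.observe()['tcp_pos'])
cv2.imwrite("pics/w4.png",a)
m2,b=grab("side"); x=b[250:400,200:420]
cv2.imwrite("pics/c4.png",np.hstack([cv2.resize(a,(533,400)),cv2.resize(b[230:400,220:330],(259,400))]))
H,S,V=cv2.split(cv2.cvtColor(a,cv2.COLOR_BGR2HSV))
k,_,s,c=cv2.connectedComponentsWithStats(((S>120)&(H>10)&(H<30)&(V>180)).astype(np.uint8)); i=1+s[1:,4].argmax(); print(s[i],onz(m,c[i],138))
```

```text
[525.5 -12.6 175.4]
[ 296  243   47   45 1660] [524.6 -11.8 138. ]
```

View pics/c4.png

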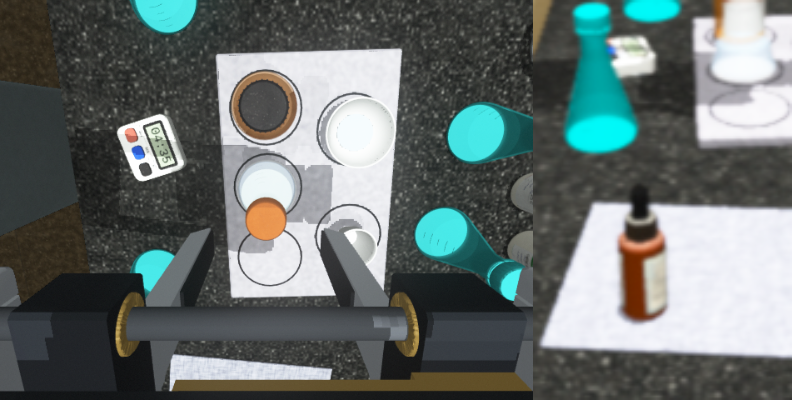

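The dropper stands on the mat at side (250,340), and the orange stopper is at wrist (319,265), i.e. (524.6,-11.8), right below the jaws at (525.5,-11.8). Now the flask.

Emit:
step_arm([
  {"dx": 0, "dy": -0.05, "dz": 3, "ax": 0, "ay": 0, "az": 0, "jaw": 0.3},
  {"dx": 0, "dy": 0, "dz": 3.8, "ax": 0, "ay": 0, "az": 0, "jaw": 0.3},
  {"dx": 0, "dy": 0, "dz": 0, "ax": 0, "ay": 0, "az": 0, "jaw": 0.3},
  {"dx": 0, "dy": 0, "dz": 0, "ax": 0, "ay": 0, "az": 0, "jaw": 0.3},
  {"dx": 0, "dy": 0, "dz": 0, "ax": 0, "ay": 0, "az": 0, "jaw": 0.9},
  {"dx": 0, "dy": 0, "dz": 0, "ax": 0, "ay": 0, "az": 0, "jaw": 0.9},
  {"dx": 0, "dy": 0, "dz": 0, "ax": 0, "ay": 0, "az": 0, "jaw": 0.9},
  {"dx": 0, "dy": 0, "dz": 0, "ax": 0, "ay": 0, "az": 0, "jaw": 0.9},
  {"dx": 0, "dy": 0, "dz": 0, "ax": 0, "ay": 0, "az": 0, "jaw": 0.9},
], force=20)

```text
t: 11.15
tcp_pos: [525.5, -11.6, 107.9]
eef_rot: [2.22, 2.222, 0.001]
ft_force: [0.2, -0.8, 2.0]
finger_gap: 0.357
```

Emit:
step_arm([
  {"dx": 0, "dy": 0, "dz": -2, "ax": 0, "ay": 0, "az": 0, "jaw": 0.9},
  {"dx": 0, "dy": 0, "dz": -4, "ax": 0, "ay": 0, "az": 0, "jaw": 0.9},
  {"dx": -2, "dy": 0.2, "dz": 0, "ax": 0, "ay": 0, "az": 0, "jaw": 0.9},
  {"dx": -4, "dy": 0.4, "dz": 0, "ax": 0, "ay": 0, "az": 0, "jaw": 0.9},
  {"dx": -5, "dy": 0.5, "dz": 0, "ax": 0, "ay": 0, "az": 0, "jaw": 0.9},
  {"dx": -5, "dy": 0.5, "dz": 0, "ax": 0, "ay": 0, "az": 0, "jaw": 0.9},
  {"dx": -5, "dy": 0.5, "dz": 0, "ax": 0, "ay": 0, "az": 0, "jaw": 0.9},
  {"dx": -5, "dy": 0.5, "dz": 0, "ax": 0, "ay": 0, "az": 0, "jaw": 0.9},
  {"dx": -5, "dy": 0.5, "dz": 0, "ax": 0, "ay": 0, "az": 0, "jaw": 0.9},
  {"dx": -4, "dy": 0.5, "dz": 0, "ax": 0, "ay": 0, "az": 0, "jaw": 0.9},
])

```text
t: 12.4
tcp_pos: [560.0, -364.4, 164.6]
eef_rot: [-2.221, -2.218, 0.001]
ft_force: [0.8, 0.1, -0.9]
finger_gap: 0.351
```

Emit:
step_arm([
  {"dx": -2.8, "dy": 0.3, "dz": 0, "ax": 0, "ay": 0, "az": 0, "jaw": 0.9},
  {"dx": 0, "dy": 0, "dz": 0, "ax": 0, "ay": 0, "az": 0, "jaw": 0.9},
  {"dx": 0, "dy": 0, "dz": 0, "ax": 0, "ay": 0, "az": 0, "jaw": 0.9},
  {"dx": 0, "dy": 0, "dz": 2, "ax": 0, "ay": 0, "az": 0, "jaw": 0.9},
  {"dx": 0, "dy": 0, "dz": 2.4, "ax": 0, "ay": 0, "az": 0, "jaw": 0.9},
  {"dx": 0, "dy": 0, "dz": 1.4, "ax": 0, "ay": 0, "az": 0, "jaw": 0.9},
  {"dx": 0, "dy": 0, "dz": 0.6, "ax": 0, "ay": 0, "az": 0, "jaw": 0.9},
  {"dx": 0, "dy": 0, "dz": 0.4, "ax": 0, "ay": 0, "az": 0, "jaw": 0.9},
  {"dx": 0, "dy": 0, "dz": 0.1, "ax": 0, "ay": 0, "az": 0, "jaw": 0.9},
  {"dx": 0, "dy": 0, "dz": 0, "ax": 0, "ay": 0, "az": 0, "jaw": 0.9},
])

```text
t: 13.65
tcp_pos: [564.8, -389.9, 99.1]
eef_rot: [2.22, 2.221, 0.0]
ft_force: [0.3, -0.4, -1.5]
finger_gap: 0.355
```

Emit:
step_arm([
  {"dx": 0, "dy": 0, "dz": 0, "ax": 0, "ay": 0, "az": 0, "jaw": 0.9},
  {"dx": 0, "dy": 0, "dz": 0, "ax": 0, "ay": 0, "az": 0, "jaw": 0.9},
  {"dx": 0, "dy": 0, "dz": 0, "ax": 0, "ay": 0, "az": 0, "jaw": 0.3},
  {"dx": 0, "dy": 0, "dz": 0, "ax": 0, "ay": 0, "az": 0, "jaw": 0.3},
  {"dx": 0, "dy": 0, "dz": 0, "ax": 0, "ay": 0, "az": 0, "jaw": 0.3},
  {"dx": 0, "dy": 0, "dz": -2, "ax": 0, "ay": 0, "az": 0, "jaw": 0.3},
  {"dx": 0, "dy": 0, "dz": -5, "ax": 0, "ay": 0, "az": 0, "jaw": 0.2},
])

```text
t: 14.52
tcp_pos: [563.2, -388.6, 166.6]
eef_rot: [-2.216, -2.217, 0.001]
ft_force: [0.2, -0.5, 0.4]
finger_gap: 0.77
```

Emit:
step_arm([
  {"dx": 4.2, "dy": -0.4, "dz": 0, "ax": 0, "ay": 0, "az": 0, "jaw": 0.2},
  {"dx": 5, "dy": -0.4, "dz": 0, "ax": 0, "ay": 0, "az": 0, "jaw": 0.2},
  {"dx": 5, "dy": -0.4, "dz": 0, "ax": 0, "ay": 0, "az": 0, "jaw": 0.2},
  {"dx": 5, "dy": -0.4, "dz": 0, "ax": 0, "ay": 0, "az": 0, "jaw": 0.2},
  {"dx": 5, "dy": -0.4, "dz": 0, "ax": 0, "ay": 0, "az": 0, "jaw": 0.2},
  {"dx": 5, "dy": -0.4, "dz": 0, "ax": 0, "ay": 0, "az": 0, "jaw": 0.2},
  {"dx": 5, "dy": -0.4, "dz": 0, "ax": 0, "ay": 0, "az": 0, "jaw": 0.2},
  {"dx": 5, "dy": -0.4, "dz": 0, "ax": 0, "ay": 0, "az": 0, "jaw": 0.2},
  {"dx": 5, "dy": -0.4, "dz": 0, "ax": 0, "ay": 0, "az": 0, "jaw": 0.2},
  {"dx": 2, "dy": -0.38, "dz": 0, "ax": 0, "ay": 0, "az": 0, "jaw": 0.2},
])

```text
t: 15.78
tcp_pos: [524.5, 75.0, 170.6]
eef_rot: [2.216, 2.224, 0.004]
ft_force: [0.4, 0.2, 0.2]
finger_gap: 0.799
```

Emit:
step_arm([
  {"dx": 0, "dy": 0, "dz": 0, "ax": 0, "ay": 0, "az": 0, "jaw": 0.2},
  {"dx": 0, "dy": 0, "dz": 0, "ax": 0, "ay": 0, "az": 0, "jaw": 0.2},
  {"dx": 0, "dy": 0, "dz": 0, "ax": 0, "ay": 0, "az": 0, "jaw": 0.2},
])

```text
t: 16.15
tcp_pos: [524.7, 71.2, 168.8]
eef_rot: [2.222, 2.22, 0.0]
ft_force: [-0.8, -0.4, -0.3]
finger_gap: 0.799
```

Run:
```python
from h import *
m,a=grab("wrist"); print(robot.observe()['tcp_pos'])
m2,b=grab("side"); v=a.copy()
for z in (12,70,124): cv2.circle(v,tuple(int(round(t)) for t in proj(m,[524.2,72.4,z])),3,(0,0,255),-1)
ring=np.array([proj(m,[524.2+27.5*np.cos(t),72.4+27.5*np.sin(t),70]) for t in np.linspace(0,6.28,40)])
cv2.polylines(v,[ring.round().astype(int)],1,(0,255,0),1)
# pan while here
cv2.imwrite("pics/c5.png",np.hstack([cv2.resize(v,(533,400)),cv2.resize(b[230:400,220:330],(259,400))]))
cv2.imwrite("pics/w5.png",a); np.savez("w5",**m)
```

```text
[524.7  71.2 168.6]
```

View pics/c5.png

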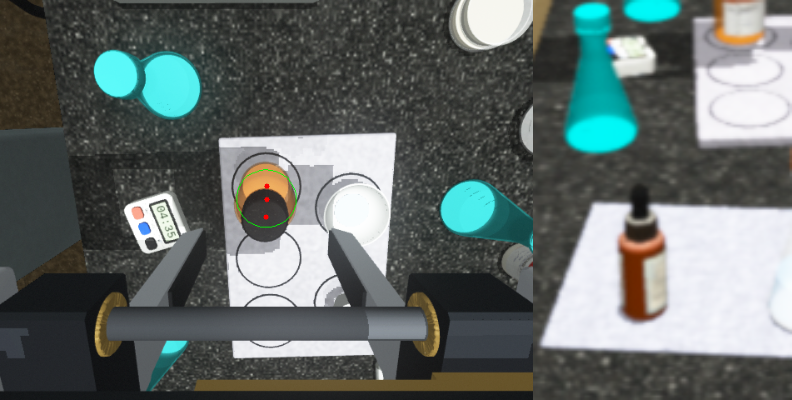

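The amber body matches the predicted circle. Descend and grip.

Emit:
step_arm([
  {"dx": 0, "dy": 0, "dz": 4, "ax": 0, "ay": 0, "az": 0, "jaw": 0.2},
  {"dx": 0, "dy": 0, "dz": 5, "ax": 0, "ay": 0, "az": 0, "jaw": 0.2},
  {"dx": 0, "dy": 0, "dz": 2.7, "ax": 0, "ay": 0, "az": 0, "jaw": 0.2},
  {"dx": 0, "dy": 0, "dz": 0, "ax": 0, "ay": 0, "az": 0, "jaw": 0.2},
  {"dx": 0, "dy": 0, "dz": 0, "ax": 0, "ay": 0, "az": 0, "jaw": 0.2},
  {"dx": 0, "dy": 0, "dz": 0, "ax": 0, "ay": 0, "az": 0, "jaw": 0.7},
  {"dx": 0, "dy": 0, "dz": 0, "ax": 0, "ay": 0, "az": 0, "jaw": 0.7},
  {"dx": 0, "dy": 0, "dz": 0, "ax": 0, "ay": 0, "az": 0, "jaw": 0.7},
  {"dx": 0, "dy": 0, "dz": 0, "ax": 0, "ay": 0, "az": 0, "jaw": 0.7},
  {"dx": 0, "dy": 0, "dz": 0, "ax": 0, "ay": 0, "az": 0, "jaw": 0.7},
], force=25)

```text
t: 17.5
tcp_pos: [524.7, 72.4, 52.6]
eef_rot: [2.22, 2.222, 0.001]
ft_force: [-3.0, -1.0, 6.1]
finger_gap: 0.58
```

Emit:
step_arm([
  {"dx": 0, "dy": 0, "dz": -2, "ax": 0, "ay": 0, "az": 0, "jaw": 0.7},
  {"dx": 0, "dy": 0, "dz": -4, "ax": 0, "ay": 0, "az": 0, "jaw": 0.7},
  {"dx": -2, "dy": -0.2, "dz": 0, "ax": 0, "ay": 0, "az": 0, "jaw": 0.7},
  {"dx": -4, "dy": -0.2, "dz": 0, "ax": 0, "ay": 0, "az": 0, "jaw": 0.7},
  {"dx": -5, "dy": -0.3, "dz": 0, "ax": 0, "ay": 0, "az": 0, "jaw": 0.7},
  {"dx": -5, "dy": -0.3, "dz": 0, "ax": 0, "ay": 0, "az": 0, "jaw": 0.7},
  {"dx": -5, "dy": -0.3, "dz": 0, "ax": 0, "ay": 0, "az": 0, "jaw": 0.7},
  {"dx": -5, "dy": -0.3, "dz": 0, "ax": 0, "ay": 0, "az": 0, "jaw": 0.7},
  {"dx": -5, "dy": -0.2, "dz": 0, "ax": 0, "ay": 0, "az": 0, "jaw": 0.7},
  {"dx": -4, "dy": -0.2, "dz": 0, "ax": 0, "ay": 0, "az": 0, "jaw": 0.7},
])

```text
t: 18.75
tcp_pos: [504.0, -279.5, 110.3]
eef_rot: [-2.221, -2.22, 0.0]
ft_force: [0.7, 0.3, -1.7]
finger_gap: 0.575
```

Emit:
step_arm([
  {"dx": -2.2, "dy": 0, "dz": 0, "ax": 0, "ay": 0, "az": 0, "jaw": 0.7},
  {"dx": 0, "dy": 0, "dz": 0, "ax": 0, "ay": 0, "az": 0, "jaw": 0.7},
  {"dx": 0, "dy": 0, "dz": 0, "ax": 0, "ay": 0, "az": 0, "jaw": 0.7},
  {"dx": 0, "dy": 0, "dz": 2, "ax": 0, "ay": 0, "az": 0, "jaw": 0.7},
  {"dx": 0, "dy": 0, "dz": 2.4, "ax": 0, "ay": 0, "az": 0, "jaw": 0.7},
  {"dx": 0, "dy": 0, "dz": 1.4, "ax": 0, "ay": 0, "az": 0, "jaw": 0.7},
  {"dx": 0, "dy": 0, "dz": 0.6, "ax": 0, "ay": 0, "az": 0, "jaw": 0.7},
  {"dx": 0, "dy": 0, "dz": 0.4, "ax": 0, "ay": 0, "az": 0, "jaw": 0.7},
  {"dx": 0, "dy": 0, "dz": 0.1, "ax": 0, "ay": 0, "az": 0, "jaw": 0.7},
  {"dx": 0, "dy": 0, "dz": 0, "ax": 0, "ay": 0, "az": 0, "jaw": 0.7},
])

```text
t: 20.0
tcp_pos: [505.1, -299.8, 43.6]
eef_rot: [2.22, 2.221, 0.001]
ft_force: [-1.3, 2.0, 1.6]
finger_gap: 0.576
```

Emit:
step_arm([
  {"dx": 0, "dy": 0, "dz": 0, "ax": 0, "ay": 0, "az": 0, "jaw": 0.7},
  {"dx": 0, "dy": 0, "dz": 0, "ax": 0, "ay": 0, "az": 0, "jaw": 0.7},
  {"dx": 0, "dy": 0, "dz": 0, "ax": 0, "ay": 0, "az": 0, "jaw": 0.2},
  {"dx": 0, "dy": 0, "dz": 0, "ax": 0, "ay": 0, "az": 0, "jaw": 0.2},
  {"dx": 0, "dy": 0, "dz": 0, "ax": 0, "ay": 0, "az": 0, "jaw": 0.2},
  {"dx": 0, "dy": 0, "dz": -2, "ax": 0, "ay": 0, "az": 0, "jaw": 0.2},
  {"dx": 0, "dy": 0, "dz": -4, "ax": 0, "ay": 0, "az": 0, "jaw": 0.2},
  {"dx": 0, "dy": 0, "dz": -5, "ax": 0, "ay": 0, "az": 0, "jaw": 0.2},
  {"dx": 0, "dy": 0, "dz": -2, "ax": 0, "ay": 0, "az": 0, "jaw": 0.2},
])

```text
t: 21.12
tcp_pos: [505.9, -300.6, 176.4]
eef_rot: [2.217, 2.218, 0.002]
ft_force: [0.6, 0.8, -0.2]
finger_gap: 0.8
```

Emit:
step_arm([
  {"dx": 0, "dy": 0, "dz": 0, "ax": 0, "ay": 0, "az": -10, "jaw": 0.3},
  {"dx": 0, "dy": 0, "dz": 0, "ax": 0, "ay": 0, "az": -10, "jaw": 0.3},
  {"dx": 0, "dy": 0, "dz": 0, "ax": 0, "ay": 0, "az": -10, "jaw": 0.3},
  {"dx": 0, "dy": 0, "dz": 0, "ax": 0, "ay": 0, "az": -10, "jaw": 0.3},
  {"dx": 0, "dy": 0, "dz": 0, "ax": 0, "ay": 0, "az": -10, "jaw": 0.3},
  {"dx": 0, "dy": 0, "dz": 0, "ax": 0, "ay": 0, "az": -10, "jaw": 0.3},
  {"dx": 0, "dy": 0, "dz": 0, "ax": 0, "ay": 0, "az": -10, "jaw": 0.3},
  {"dx": 0, "dy": 0, "dz": 0, "ax": 0, "ay": 0, "az": -10, "jaw": 0.3},
  {"dx": 0, "dy": 0, "dz": 0, "ax": 0, "ay": 0, "az": -10, "jaw": 0.3},
  {"dx": 0, "dy": 0, "dz": 0, "ax": 0, "ay": 0, "az": 0, "jaw": 0.3},
])

```text
t: 22.38
tcp_pos: [504.6, -299.7, 172.1]
eef_rot: [-0.002, -3.141, -0.0]
ft_force: [0.4, -0.1, 0.1]
finger_gap: 0.7
```

Emit:
step_arm([
  {"dx": -1.6, "dy": 3, "dz": 0, "ax": 0, "ay": 0, "az": 0, "jaw": 0.3},
  {"dx": -2.5, "dy": 5, "dz": 0, "ax": 0, "ay": 0, "az": 0, "jaw": 0.3},
  {"dx": -2.5, "dy": 5, "dz": 0, "ax": 0, "ay": 0, "az": 0, "jaw": 0.3},
  {"dx": -2.5, "dy": 5, "dz": 0, "ax": 0, "ay": 0, "az": 0, "jaw": 0.3},
  {"dx": -2.5, "dy": 5, "dz": 0, "ax": 0, "ay": 0, "az": 0, "jaw": 0.3},
  {"dx": 0, "dy": 0, "dz": 0, "ax": 0, "ay": 0, "az": 0, "jaw": 0.3},
  {"dx": 0, "dy": 0, "dz": 0, "ax": 0, "ay": 0, "az": 0, "jaw": 0.3},
  {"dx": 0, "dy": 0, "dz": 0, "ax": 0, "ay": 0, "az": 0, "jaw": 0.3},
  {"dx": 0, "dy": 0, "dz": 0, "ax": 0, "ay": 0, "az": 0, "jaw": 0.3},
])

```text
t: 23.5
tcp_pos: [620.2, -70.9, 172.6]
eef_rot: [0.003, 3.141, -0.0]
ft_force: [-0.7, -1.5, 0.4]
finger_gap: 0.698
```

Run:
```python
from h import *
m,a=grab("wrist"); o=robot.observe(); print(o['tcp_pos'],o['eef_rot'])
m2,b=grab("side"); v=a.copy()
for z in (12,51): 
    r=13 if z==12 else 22.5
    ring=np.array([proj(m,[620.3+r*np.cos(t),-69.7+r*np.sin(t),z]) for t in np.linspace(0,6.28,40)])
    cv2.polylines(v,[ring.round().astype(int)],1,(0,0,255),1)
cv2.imwrite("pics/c6.png",np.hstack([cv2.resize(v,(533,400)),cv2.resize(b[250:400,220:380],(267,400))]))
cv2.imwrite("pics/w6.png",a); np.savez("w6",**m)
s,A=grab("scene");hsv=cv2.cvtColor(A,cv2.COLOR_BGR2HSV)
print(hsv[226,209],hsv[222,200])
cv2.imwrite("pics/scene6.png",A)
```

```text
[620.2 -70.8 172.6] [ 0.   3.1 -0. ]
[108  17 196] [106  14 195]
```

View pics/c6.png

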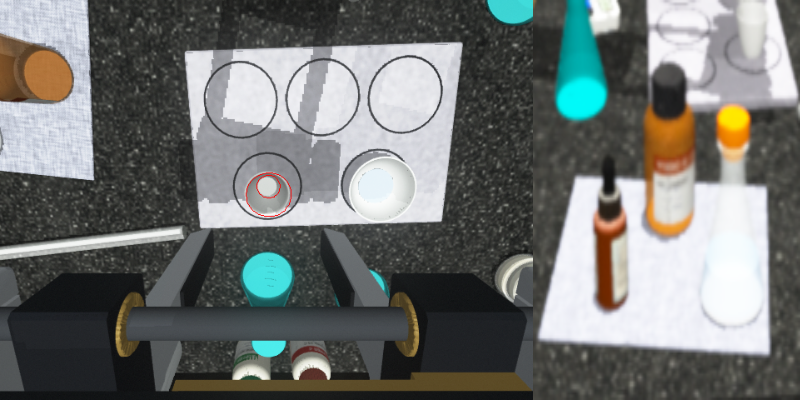

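All three vessels stand upright on the mat, and the crucible matches the predicted circles. Grip the crucible.

Emit:
step_arm([
  {"dx": 0, "dy": 0, "dz": 4, "ax": 0, "ay": 0, "az": 0, "jaw": 0.3},
  {"dx": 0, "dy": 0, "dz": 5, "ax": 0, "ay": 0, "az": 0, "jaw": 0.3},
  {"dx": 0, "dy": 0, "dz": 4, "ax": 0, "ay": 0, "az": 0, "jaw": 0.3},
  {"dx": 0, "dy": 0, "dz": 2.2, "ax": 0, "ay": 0, "az": 0, "jaw": 0.3},
  {"dx": 0, "dy": 0, "dz": 0, "ax": 0, "ay": 0, "az": 0, "jaw": 0.3},
  {"dx": 0, "dy": 0, "dz": 0, "ax": 0, "ay": 0, "az": 0, "jaw": 0.7},
  {"dx": 0, "dy": 0, "dz": 0, "ax": 0, "ay": 0, "az": 0, "jaw": 0.7},
  {"dx": 0, "dy": 0, "dz": 0, "ax": 0, "ay": 0, "az": 0, "jaw": 0.7},
  {"dx": 0, "dy": 0, "dz": 0, "ax": 0, "ay": 0, "az": 0, "jaw": 0.7},
  {"dx": 0, "dy": 0, "dz": 0, "ax": 0, "ay": 0, "az": 0, "jaw": 0.7},
], force=12)

```text
t: 24.9
tcp_pos: [621.7, -70.0, 22.1]
eef_rot: [-0.001, 3.138, -0.001]
ft_force: [0.1, -0.1, 6.6]
finger_gap: 0.452
```

Run:
```python
from h import *
# pan from side and scene images: fit ellipse to steel pan, cast centre at z=54
for n,f,(x0,x1,y0,y1) in [("scene","scene0",(180,240,212,242)),("side","side0",(270,332,188,212))]:
    m=imaging.camera_model(n); A=cv2.imread(f"pics/{f}.png"); cv2.imwrite(f"pics/p_{n}.png",A[y0:y1,x0:x1])
a=cv2.imread("pics/p_scene.png");b=cv2.imread("pics/p_side.png")
cv2.imwrite("pics/pan.png",np.hstack([cv2.resize(a,(400,300),interpolation=cv2.INTER_NEAREST),cv2.resize(b,(400,300),interpolation=cv2.INTER_NEAREST)]))
print(robot.observe()['tcp_pos'])
```

```text
[621.7 -70.   22.1]
```

Emit:
step_arm([
  {"dx": 0, "dy": 0, "dz": -2, "ax": 0, "ay": 0, "az": 0, "jaw": 0.7},
  {"dx": 0, "dy": 0, "dz": -4, "ax": 0, "ay": 0, "az": 0, "jaw": 0.7},
  {"dx": 0, "dy": 2, "dz": -4, "ax": 0, "ay": 0, "az": 0, "jaw": 0.7},
  {"dx": 0, "dy": 5, "dz": 0, "ax": 0, "ay": 0, "az": 0, "jaw": 0.7},
  {"dx": 0.5, "dy": 5, "dz": 0, "ax": 0, "ay": 0, "az": 0, "jaw": 0.7},
  {"dx": 0.5, "dy": 5, "dz": 0, "ax": 0, "ay": 0, "az": 0, "jaw": 0.7},
  {"dx": 0.5, "dy": 5, "dz": 0, "ax": 0, "ay": 0, "az": 0, "jaw": 0.7},
  {"dx": 0.5, "dy": 5, "dz": 0, "ax": 0, "ay": 0, "az": 0, "jaw": 0.7},
  {"dx": 0, "dy": 5, "dz": 0, "ax": 0, "ay": 0, "az": 0, "jaw": 0.7},
  {"dx": 0, "dy": 5, "dz": 0, "ax": 0, "ay": 0, "az": 0, "jaw": 0.7},
])

```text
t: 26.15
tcp_pos: [599.7, 302.1, 121.0]
eef_rot: [0.001, -3.141, -0.0]
ft_force: [0.5, -0.1, 0.5]
finger_gap: 0.455
```

Emit:
step_arm([
  {"dx": 0, "dy": 0, "dz": 0, "ax": 0, "ay": 0, "az": 0, "jaw": 0.7},
  {"dx": 0, "dy": 0, "dz": 0, "ax": 0, "ay": 0, "az": 0, "jaw": 0.7},
  {"dx": 0, "dy": 0, "dz": 0, "ax": 0, "ay": 0, "az": 0, "jaw": 0.7},
])

```text
t: 26.52
tcp_pos: [600.5, 299.0, 120.7]
eef_rot: [-0.002, -3.141, 0.001]
ft_force: [0.6, -1.0, -0.5]
finger_gap: 0.455
```

Run:
```python
from h import *
m,a=grab("wrist"); o=robot.observe(); print(o['tcp_pos'],o['eef_rot'],o['finger_gap'])
cv2.imwrite("pics/w7.png",a); np.savez("w7",**m)
```

```text
[600.6 298.9 120.7] [ 0.   3.1 -0. ] 0.45091963478891195
```

View pics/w7.png

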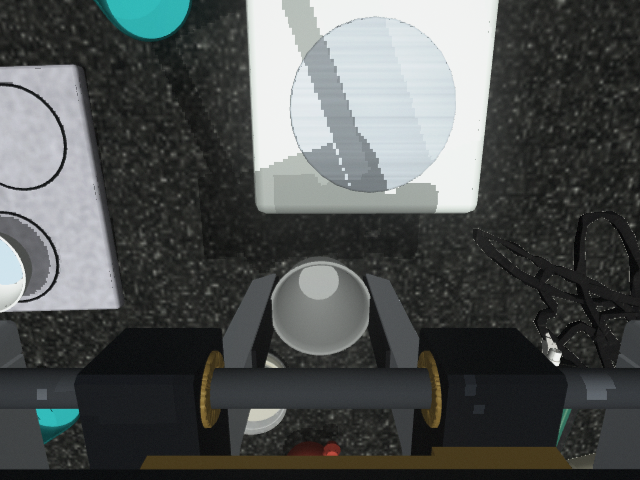

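Wrist view: the pan spans columns 290–457 and rows 17–192, centre about (374,104). The crucible is held level with its rim centred at about (321,308).

Run:
```python
from h import *
m=dict(np.load("w7.npz")); a=cv2.imread("pics/w7.png"); hs=cv2.cvtColor(a,cv2.COLOR_BGR2HSV)
pts=np.float32([(290,104),(457,104),(374,17),(374,192)])
w=np.float32([onz(m,p,54)[:2] for p in pts]); print(w,(w[0]+w[1])/2,(w[2]+w[3])/2,np.linalg.norm(w[0]-w[1]),np.linalg.norm(w[2]-w[3]))
# refine: bluish pan vs white housing
mk=((hs[:,:,1]>12)&(hs[:,:,2]>90)).astype(np.uint8);mk[:,:285]=0;mk[:,462:]=0;mk[198:]=0
mk=cv2.morphologyEx(mk,cv2.MORPH_CLOSE,np.ones((15,15),np.uint8));cn=max(cv2.findContours(mk,0,1)[0],key=cv2.contourArea)
W=np.float32([onz(m,p,54)[:2] for p in cn[:,0]]); print("circ",cv2.minEnclosingCircle(W))
for p,z in [((272,308),149),((370,308),149),((321,261),149),((321,355),149),((319,281),114)]: print(z,onz(m,p,z))
```

```text
[[503.9 279.7]
 [504.1 383.8]
 [455.6 330.4]
 [558.9 334. ]] [504.  331.8] [507.2 332.2] 104.05178 103.343605
circ ((517.769287109375, 325.07684326171875), 64.12078857421875)
149 [597.6 277.2 149. ]
149 [597.7 320.5 149. ]
149 [575.8 298.8 149. ]
149 [621.  298.8 149. ]
114 [598.4 297.8 114. ]
```

Run:
```python
from h import *
out=[]
for n,f,x0,y0,w,h in [("scene","scene0",140,205,110,60),("side","side0",250,180,85,46)]:
    m=imaging.camera_model(n); A=cv2.imread(f"pics/{f}.png"); k=400//w if n=="scene" else 400//w
    v=cv2.resize(A[y0:y0+h,x0:x0+w],None,fx=7,fy=7,interpolation=cv2.INTER_CUBIC)
    for c,col in [((506.5,332),(0,0,255)),((495,310),(0,255,0))]:
        r=np.array([proj(m,[c[0]+52*np.cos(t),c[1]+52*np.sin(t),54]) for t in np.linspace(0,6.28,60)])
        cv2.polylines(v,[((r-[x0,y0]+.5)*7).round().astype(int)],1,col,1)
    out.append(cv2.resize(v,(780,int(v.shape[0]*780/v.shape[1]))) if n=="scene" else cv2.resize(v,(400,int(v.shape[0]*400/v.shape[1]))))
o=np.zeros((out[0].shape[0]+out[1].shape[0],780,3),np.uint8);o[:out[0].shape[0]]=out[0];o[out[0].shape[0]:,:400]=out[1]
o=cv2.resize(o,None,fx=.85,fy=.85);print(o.shape);cv2.imwrite("pics/pan2.png",o)
```

```text
(545, 663, 3)
```

View pics/pan2.png

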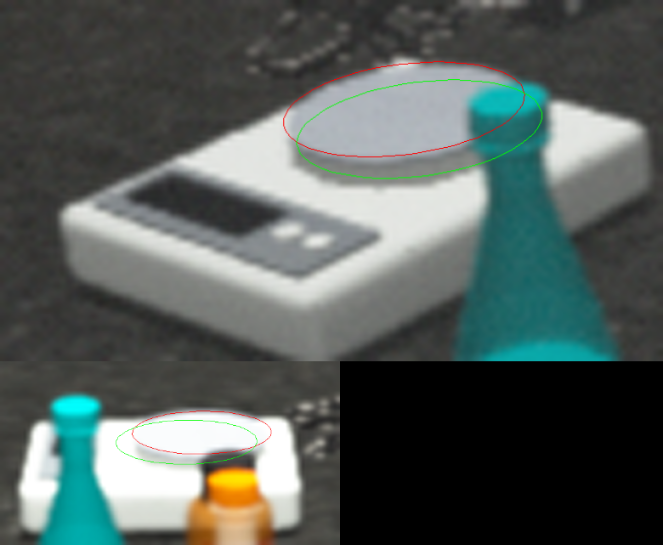

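The red ring (wrist result: centre (506.5,332), diameter 104) fits the pan edge in both fixed views. My earlier eyeballed values (the green ring) were off. Placing the crucible.

Emit:
step_arm([
  {"dx": 2.2, "dy": 1, "dz": 0, "ax": 0, "ay": 0, "az": 0, "jaw": 0.7},
  {"dx": 3.5, "dy": 1.1, "dz": 0, "ax": 0, "ay": 0, "az": 0, "jaw": 0.7},
  {"dx": 3.5, "dy": 1.1, "dz": 0, "ax": 0, "ay": 0, "az": 0, "jaw": 0.7},
  {"dx": 0, "dy": 0, "dz": 2, "ax": 0, "ay": 0, "az": 0, "jaw": 0.7},
  {"dx": 0, "dy": 0, "dz": 2.2, "ax": 0, "ay": 0, "az": 0, "jaw": 0.7},
  {"dx": 0, "dy": 0, "dz": 0.9, "ax": 0, "ay": 0, "az": 0, "jaw": 0.7},
  {"dx": 0, "dy": 0, "dz": 0.4, "ax": 0, "ay": 0, "az": 0, "jaw": 0.7},
  {"dx": 0, "dy": 0, "dz": 0.2, "ax": 0, "ay": 0, "az": 0, "jaw": 0.7},
  {"dx": 0, "dy": 0, "dz": 0, "ax": 0, "ay": 0, "az": 0, "jaw": 0.7},
  {"dx": 0, "dy": 0, "dz": 0, "ax": 0, "ay": 0, "az": 0, "jaw": 0.7},
])

```text
t: 27.82
tcp_pos: [508.8, 332.6, 64.3]
eef_rot: [-0.001, 3.14, 0.001]
ft_force: [0.1, -0.4, 0.3]
finger_gap: 0.451
```

Emit:
step_arm([
  {"dx": 0, "dy": 0, "dz": 0.1, "ax": 0, "ay": 0, "az": 0, "jaw": 0.7},
  {"dx": 0, "dy": 0, "dz": 0, "ax": 0, "ay": 0, "az": 0, "jaw": 0.7},
  {"dx": 0, "dy": 0, "dz": 0, "ax": 0, "ay": 0, "az": 0, "jaw": 0.7},
])

```text
t: 28.2
tcp_pos: [509.2, 332.6, 64.1]
eef_rot: [-0.001, 3.139, 0.001]
ft_force: [-0.2, -1.0, 6.1]
finger_gap: 0.45
```

Emit:
step_arm([
  {"dx": 0, "dy": 0, "dz": 0, "ax": 0, "ay": 0, "az": 0, "jaw": 0.3},
  {"dx": 0, "dy": 0, "dz": 0, "ax": 0, "ay": 0, "az": 0, "jaw": 0.3},
  {"dx": 0, "dy": 0, "dz": 0, "ax": 0, "ay": 0, "az": 0, "jaw": 0.3},
  {"dx": 0, "dy": 0, "dz": -2, "ax": 0, "ay": 0, "az": 0, "jaw": 0.3},
  {"dx": 0, "dy": 0, "dz": -4, "ax": 0, "ay": 0, "az": 0, "jaw": 0.3},
  {"dx": 0, "dy": 0, "dz": -5, "ax": 0, "ay": 0, "az": 0, "jaw": 0.3},
  {"dx": -5, "dy": 0, "dz": 0, "ax": 0, "ay": 0, "az": 0, "jaw": 0.3},
  {"dx": -5, "dy": 0, "dz": 0, "ax": 0, "ay": 0, "az": 0, "jaw": 0.2},
  {"dx": 0, "dy": 0, "dz": 0, "ax": 0, "ay": 0, "az": 0, "jaw": 0.2},
  {"dx": 0, "dy": 0, "dz": 0, "ax": 0, "ay": 0, "az": 0, "jaw": 0.2},
])

```text
t: 29.45
tcp_pos: [607.6, 332.4, 171.6]
eef_rot: [0.001, -3.14, 0.001]
ft_force: [0.2, 0.4, 0.7]
finger_gap: 0.799
```

Run:
```python
from h import *
m,a=grab("wrist"); o=robot.observe(); print(o['tcp_pos'],o['t'])
v=a.copy()
for r,z in [(52,54),(22.5,93),(13,54)]:
    ring=np.array([proj(m,[506.8+r*np.cos(t),331.5+r*np.sin(t),z]) for t in np.linspace(0,6.28,60)])
    cv2.polylines(v,[ring.round().astype(int)],1,(0,0,255),1)
cv2.imwrite("pics/w8.png",v)
```

```text
[607.4 332.6 172.4] 29.5
```

View pics/w8.png

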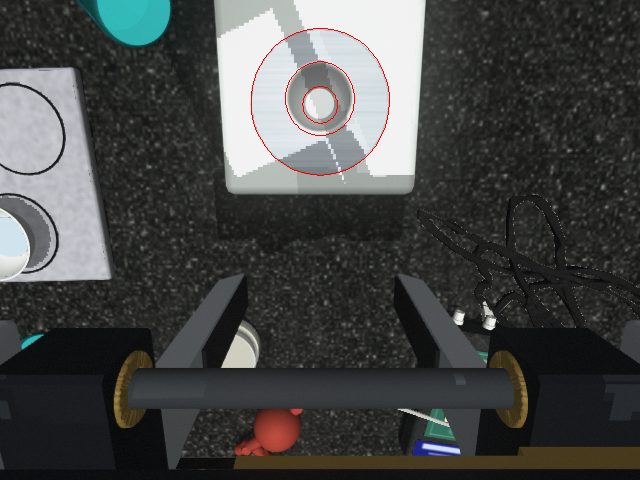

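The crucible stands centred on the pan: rim and foot lie within about 2 px of the predicted circles. Back to the mat for the amber bottle.

Emit:
step_arm([
  {"dx": 0, "dy": 0, "dz": 0, "ax": 0, "ay": 0, "az": 10, "jaw": 0.2},
  {"dx": 0, "dy": 0, "dz": 0, "ax": 0, "ay": 0, "az": 10, "jaw": 0.2},
  {"dx": 0, "dy": 0, "dz": 0, "ax": 0, "ay": 0, "az": 10, "jaw": 0.2},
  {"dx": 0, "dy": 0, "dz": 0, "ax": 0, "ay": 0, "az": 10, "jaw": 0.2},
  {"dx": 0, "dy": 0, "dz": 0, "ax": 0, "ay": 0, "az": 10, "jaw": 0.2},
  {"dx": 0, "dy": 0, "dz": 0, "ax": 0, "ay": 0, "az": 10, "jaw": 0.2},
  {"dx": 0, "dy": 0, "dz": 0, "ax": 0, "ay": 0, "az": 10, "jaw": 0.2},
  {"dx": 0, "dy": 0, "dz": 0, "ax": 0, "ay": 0, "az": 10, "jaw": 0.2},
  {"dx": 0, "dy": 0, "dz": 0, "ax": 0, "ay": 0, "az": 10, "jaw": 0.2},
  {"dx": 0, "dy": 0, "dz": 0, "ax": 0, "ay": 0, "az": 0, "jaw": 0.2},
])

```text
t: 30.75
tcp_pos: [607.2, 332.9, 173.8]
eef_rot: [2.217, 2.225, 0.002]
ft_force: [-0.7, 0.7, -0.6]
finger_gap: 0.802
```

Emit:
step_arm([
  {"dx": -5, "dy": -1, "dz": 0, "ax": 0, "ay": 0, "az": 0, "jaw": 0.2},
  {"dx": -5, "dy": -1, "dz": 0, "ax": 0, "ay": 0, "az": 0, "jaw": 0.2},
  {"dx": -5, "dy": -1, "dz": 0, "ax": 0, "ay": 0, "az": 0, "jaw": 0.2},
  {"dx": -5, "dy": -1, "dz": 0, "ax": 0, "ay": 0, "az": 0, "jaw": 0.2},
  {"dx": -5, "dy": -1, "dz": 0, "ax": 0, "ay": 0, "az": 0, "jaw": 0.2},
  {"dx": -5, "dy": -1, "dz": 0, "ax": 0, "ay": 0, "az": 0, "jaw": 0.2},
  {"dx": -5, "dy": -1, "dz": 0, "ax": 0, "ay": 0, "az": 0, "jaw": 0.2},
  {"dx": -5, "dy": -1, "dz": 0, "ax": 0, "ay": 0, "az": 0, "jaw": 0.2},
  {"dx": -5, "dy": -1, "dz": 0, "ax": 0, "ay": 0, "az": 0, "jaw": 0.2},
  {"dx": -5, "dy": -1, "dz": 0, "ax": 0, "ay": 0, "az": 0, "jaw": 0.2},
])

```text
t: 32.0
tcp_pos: [507.7, -168.6, 173.3]
eef_rot: [2.215, 2.226, 0.001]
ft_force: [1.2, -0.2, 0.1]
finger_gap: 0.805
```

Emit:
step_arm([
  {"dx": -5, "dy": -0.2, "dz": 0, "ax": 0, "ay": 0, "az": 0, "jaw": 0.2},
  {"dx": -5, "dy": -0.2, "dz": 0, "ax": 0, "ay": 0, "az": 0, "jaw": 0.2},
  {"dx": -3.2, "dy": 0, "dz": 0, "ax": 0, "ay": 0, "az": 0, "jaw": 0.2},
  {"dx": 0, "dy": 0, "dz": 0, "ax": 0, "ay": 0, "az": 0, "jaw": 0.2},
  {"dx": 0, "dy": 0, "dz": 0, "ax": 0, "ay": 0, "az": 0, "jaw": 0.2},
  {"dx": 0, "dy": 0, "dz": 0, "ax": 0, "ay": 0, "az": 0, "jaw": 0.2},
  {"dx": 0, "dy": 0, "dz": 0, "ax": 0, "ay": 0, "az": 0, "jaw": 0.2},
])

```text
t: 32.88
tcp_pos: [504.9, -298.5, 172.7]
eef_rot: [2.218, 2.224, 0.0]
ft_force: [-0.6, 0.5, 1.1]
finger_gap: 0.798
```

Emit:
step_arm([
  {"dx": -0.1, "dy": 0, "dz": 4, "ax": 0, "ay": 0, "az": 0, "jaw": 0.2},
  {"dx": 0, "dy": 0, "dz": 5, "ax": 0, "ay": 0, "az": 0, "jaw": 0.2},
  {"dx": 0, "dy": 0, "dz": 4, "ax": 0, "ay": 0, "az": 0, "jaw": 0.2},
  {"dx": 0, "dy": 0, "dz": 0, "ax": 0, "ay": 0, "az": 0, "jaw": 0.2},
  {"dx": 0, "dy": 0, "dz": 0, "ax": 0, "ay": 0, "az": 0, "jaw": 0.2},
  {"dx": 0, "dy": 0, "dz": 0, "ax": 0, "ay": 0, "az": 0, "jaw": 0.7},
  {"dx": 0, "dy": 0, "dz": 0, "ax": 0, "ay": 0, "az": 0, "jaw": 0.7},
  {"dx": 0, "dy": 0, "dz": 0, "ax": 0, "ay": 0, "az": 0, "jaw": 0.7},
  {"dx": 0, "dy": 0, "dz": 0, "ax": 0, "ay": 0, "az": 0, "jaw": 0.7},
  {"dx": 0, "dy": 0, "dz": 0, "ax": 0, "ay": 0, "az": 0, "jaw": 0.7},
], force=25)

```text
t: 34.12
tcp_pos: [505.1, -301.3, 44.1]
eef_rot: [2.219, 2.221, -0.0]
ft_force: [-1.6, 0.6, 5.4]
finger_gap: 0.574
```

Emit:
step_arm([
  {"dx": 0, "dy": 0, "dz": -3, "ax": 0, "ay": 0, "az": 0, "jaw": 0.7},
  {"dx": 0, "dy": 0, "dz": -4, "ax": 0, "ay": 0, "az": 0, "jaw": 0.7},
  {"dx": 2.3, "dy": 0.2, "dz": 0, "ax": 0, "ay": 0, "az": 0, "jaw": 0.7},
  {"dx": 4, "dy": 0.2, "dz": 0, "ax": 0, "ay": 0, "az": 0, "jaw": 0.7},
  {"dx": 5, "dy": 0.3, "dz": 0, "ax": 0, "ay": 0, "az": 0, "jaw": 0.7},
  {"dx": 5, "dy": 0.3, "dz": 0, "ax": 0, "ay": 0, "az": 0, "jaw": 0.7},
  {"dx": 5, "dy": 0.3, "dz": 0, "ax": 0, "ay": 0, "az": 0, "jaw": 0.7},
  {"dx": 5, "dy": 0.3, "dz": 0, "ax": 0, "ay": 0, "az": 0, "jaw": 0.7},
  {"dx": 5, "dy": 0.2, "dz": 0, "ax": 0, "ay": 0, "az": 0, "jaw": 0.7},
  {"dx": 4, "dy": 0.2, "dz": 0, "ax": 0, "ay": 0, "az": 0, "jaw": 0.7},
])

```text
t: 35.38
tcp_pos: [522.0, 55.9, 109.5]
eef_rot: [-2.216, -2.221, 0.004]
ft_force: [1.3, -0.6, -2.5]
finger_gap: 0.576
```

Emit:
step_arm([
  {"dx": 2, "dy": 0, "dz": 0, "ax": 0, "ay": 0, "az": 0, "jaw": 0.7},
  {"dx": 0, "dy": 0, "dz": 0, "ax": 0, "ay": 0, "az": 0, "jaw": 0.7},
  {"dx": 0, "dy": 0, "dz": 0, "ax": 0, "ay": 0, "az": 0, "jaw": 0.7},
  {"dx": 0, "dy": 0, "dz": 2, "ax": 0, "ay": 0, "az": 0, "jaw": 0.7},
  {"dx": 0, "dy": 0, "dz": 2, "ax": 0, "ay": 0, "az": 0, "jaw": 0.7},
  {"dx": 0, "dy": 0, "dz": 1.2, "ax": 0, "ay": 0, "az": 0, "jaw": 0.7},
  {"dx": 0, "dy": 0, "dz": 0.5, "ax": 0, "ay": 0, "az": 0, "jaw": 0.7},
  {"dx": 0, "dy": 0, "dz": 0.3, "ax": 0, "ay": 0, "az": 0, "jaw": 0.7},
  {"dx": 0, "dy": 0, "dz": 0, "ax": 0, "ay": 0, "az": 0, "jaw": 0.7},
  {"dx": 0, "dy": 0, "dz": 0, "ax": 0, "ay": 0, "az": 0, "jaw": 0.7},
])

```text
t: 36.62
tcp_pos: [525.1, 72.4, 53.1]
eef_rot: [2.22, 2.221, 0.002]
ft_force: [-0.5, -0.4, -1.2]
finger_gap: 0.574
```

Emit:
step_arm([
  {"dx": 0, "dy": 0, "dz": 0.1, "ax": 0, "ay": 0, "az": 0, "jaw": 0.7},
  {"dx": 0, "dy": 0, "dz": 0, "ax": 0, "ay": 0, "az": 0, "jaw": 0.7},
  {"dx": 0, "dy": 0, "dz": 0, "ax": 0, "ay": 0, "az": 0, "jaw": 0.2},
  {"dx": 0, "dy": 0, "dz": 0, "ax": 0, "ay": 0, "az": 0, "jaw": 0.2},
  {"dx": 0, "dy": 0, "dz": 0, "ax": 0, "ay": 0, "az": 0, "jaw": 0.2},
  {"dx": 0, "dy": 0, "dz": -2, "ax": 0, "ay": 0, "az": 0, "jaw": 0.2},
  {"dx": 0, "dy": 0, "dz": -4, "ax": 0, "ay": 0, "az": 0, "jaw": 0.2},
  {"dx": 0, "dy": 0, "dz": -5.7, "ax": 0, "ay": 0, "az": 0, "jaw": 0.2},
  {"dx": 0, "dy": 0, "dz": 0, "ax": 0, "ay": 0, "az": 0, "jaw": 0.3},
  {"dx": -1.2, "dy": 0, "dz": 0, "ax": 0, "ay": 0, "az": 0, "jaw": 0.3},
])

```text
t: 37.88
tcp_pos: [524.2, 60.4, 167.9]
eef_rot: [-2.219, -2.223, 0.0]
ft_force: [-0.0, 0.8, 0.2]
finger_gap: 0.699
```

Emit:
step_arm([
  {"dx": -5, "dy": 0.4, "dz": 0, "ax": 0, "ay": 0, "az": 0, "jaw": 0.3},
  {"dx": -5, "dy": 0.4, "dz": 0, "ax": 0, "ay": 0, "az": 0, "jaw": 0.3},
  {"dx": -5, "dy": 0.4, "dz": 0, "ax": 0, "ay": 0, "az": 0, "jaw": 0.3},
  {"dx": -5, "dy": 0.4, "dz": 0, "ax": 0, "ay": 0, "az": 0, "jaw": 0.3},
  {"dx": -5, "dy": 0.4, "dz": 0, "ax": 0, "ay": 0, "az": 0, "jaw": 0.3},
  {"dx": -5, "dy": 0.4, "dz": 0, "ax": 0, "ay": 0, "az": 0, "jaw": 0.3},
  {"dx": -5, "dy": 0.4, "dz": 0, "ax": 0, "ay": 0, "az": 0, "jaw": 0.3},
  {"dx": -5, "dy": 0.4, "dz": 0, "ax": 0, "ay": 0, "az": 0, "jaw": 0.3},
  {"dx": -5, "dy": 0.78, "dz": 0, "ax": 0, "ay": 0, "az": 0, "jaw": 0.3},
  {"dx": 0, "dy": 0, "dz": 0, "ax": 0, "ay": 0, "az": 0, "jaw": 0.3},
])

```text
t: 39.12
tcp_pos: [562.1, -393.1, 163.4]
eef_rot: [-2.222, -2.212, 0.003]
ft_force: [0.1, 0.7, -0.3]
finger_gap: 0.7
```

Emit:
step_arm([
  {"dx": 0, "dy": 0, "dz": 0, "ax": 0, "ay": 0, "az": 0, "jaw": 0.3},
  {"dx": 0, "dy": 0, "dz": 0, "ax": 0, "ay": 0, "az": 0, "jaw": 0.3},
  {"dx": 0, "dy": 0, "dz": 0, "ax": 0, "ay": 0, "az": 0, "jaw": 0.3},
])

```text
t: 39.5
tcp_pos: [564.7, -388.4, 169.0]
eef_rot: [2.219, 2.224, 0.0]
ft_force: [0.6, 0.8, 0.2]
finger_gap: 0.702
```

Run:
```python
from h import *
m,a=grab("wrist"); print(robot.observe()['tcp_pos'])
H,S,V=cv2.split(cv2.cvtColor(a,cv2.COLOR_BGR2HSV))
mk=((S>120)&(H>4)&(H<30)&(V>150)).astype(np.uint8)
k,_,s,c=cv2.connectedComponentsWithStats(mk)
for i in np.argsort(-s[1:,4])[:3]+1: print(s[i],onz(m,c[i],129))
```

```text
[ 564.7 -388.5  169. ]
[ 295  241   49   49 1839] [ 563.7 -388.8  129. ]
[492 368  11  59 298] [ 686.7 -485.1  129. ]
[139 368  10  60 285] [ 443.2 -485.8  129. ]
```

Stopper at (563.7,-388.8), under the jaws. Grip the flask.

Emit:
step_arm([
  {"dx": 0, "dy": 0, "dz": 3, "ax": 0, "ay": 0, "az": 0, "jaw": 0.3},
  {"dx": 0, "dy": 0, "dz": 4, "ax": 0, "ay": 0, "az": 0, "jaw": 0.3},
  {"dx": 0, "dy": 0, "dz": 0, "ax": 0, "ay": 0, "az": 0, "jaw": 0.3},
  {"dx": 0, "dy": 0, "dz": 0, "ax": 0, "ay": 0, "az": 0, "jaw": 0.3},
  {"dx": 0, "dy": 0, "dz": 0, "ax": 0, "ay": 0, "az": 0, "jaw": 0.9},
  {"dx": 0, "dy": 0, "dz": 0, "ax": 0, "ay": 0, "az": 0, "jaw": 0.9},
  {"dx": 0, "dy": 0, "dz": 0, "ax": 0, "ay": 0, "az": 0, "jaw": 0.9},
  {"dx": 0, "dy": 0, "dz": 0, "ax": 0, "ay": 0, "az": 0, "jaw": 0.9},
  {"dx": 0, "dy": 0, "dz": 0, "ax": 0, "ay": 0, "az": 0, "jaw": 0.9},
], force=20)

```text
t: 40.67
tcp_pos: [564.6, -389.8, 99.0]
eef_rot: [2.22, 2.222, 0.0]
ft_force: [-0.3, 0.4, 2.9]
finger_gap: 0.359
```

Emit:
step_arm([
  {"dx": 0, "dy": 0, "dz": -3, "ax": 0, "ay": 0, "az": 0, "jaw": 0.9},
  {"dx": 0, "dy": 0, "dz": -4, "ax": 0, "ay": 0, "az": 0, "jaw": 0.9},
  {"dx": 2.8, "dy": -0.4, "dz": 0, "ax": 0, "ay": 0, "az": 0, "jaw": 0.9},
  {"dx": 5, "dy": -0.5, "dz": 0, "ax": 0, "ay": 0, "az": 0, "jaw": 0.9},
  {"dx": 5, "dy": -0.5, "dz": 0, "ax": 0, "ay": 0, "az": 0, "jaw": 0.9},
  {"dx": 5, "dy": -0.5, "dz": 0, "ax": 0, "ay": 0, "az": 0, "jaw": 0.9},
  {"dx": 5, "dy": -0.5, "dz": 0, "ax": 0, "ay": 0, "az": 0, "jaw": 0.9},
  {"dx": 5, "dy": -0.5, "dz": 0, "ax": 0, "ay": 0, "az": 0, "jaw": 0.9},
  {"dx": 5, "dy": -0.5, "dz": 0, "ax": 0, "ay": 0, "az": 0, "jaw": 0.9},
  {"dx": 3, "dy": -0.3, "dz": 0, "ax": 0, "ay": 0, "az": 0, "jaw": 0.9},
])

```text
t: 41.92
tcp_pos: [526.5, -29.3, 168.1]
eef_rot: [-2.218, -2.223, -0.0]
ft_force: [1.1, 0.3, -0.8]
finger_gap: 0.355
```

Emit:
step_arm([
  {"dx": 2, "dy": -0.2, "dz": 0, "ax": 0, "ay": 0, "az": 0, "jaw": 0.9},
  {"dx": 0, "dy": 0, "dz": 0, "ax": 0, "ay": 0, "az": 0, "jaw": 0.9},
  {"dx": 0, "dy": 0, "dz": 0, "ax": 0, "ay": 0, "az": 0, "jaw": 0.9},
  {"dx": 0, "dy": 0, "dz": 2, "ax": 0, "ay": 0, "az": 0, "jaw": 0.9},
  {"dx": 0, "dy": 0, "dz": 2, "ax": 0, "ay": 0, "az": 0, "jaw": 0.9},
  {"dx": 0, "dy": 0, "dz": 1.2, "ax": 0, "ay": 0, "az": 0, "jaw": 0.9},
  {"dx": 0, "dy": 0, "dz": 0.5, "ax": 0, "ay": 0, "az": 0, "jaw": 0.9},
  {"dx": 0, "dy": 0, "dz": 0.3, "ax": 0, "ay": 0, "az": 0, "jaw": 0.9},
  {"dx": 0, "dy": 0, "dz": 0, "ax": 0, "ay": 0, "az": 0, "jaw": 0.9},
  {"dx": 0, "dy": 0, "dz": 0, "ax": 0, "ay": 0, "az": 0, "jaw": 0.9},
])

```text
t: 43.18
tcp_pos: [525.7, -11.7, 109.2]
eef_rot: [2.22, 2.221, 0.001]
ft_force: [-0.4, -0.3, -1.1]
finger_gap: 0.353
```

Emit:
step_arm([
  {"dx": 0, "dy": 0, "dz": 0.1, "ax": 0, "ay": 0, "az": 0, "jaw": 0.9},
  {"dx": 0, "dy": 0, "dz": 0, "ax": 0, "ay": 0, "az": 0, "jaw": 0.9},
  {"dx": 0, "dy": 0, "dz": 0, "ax": 0, "ay": 0, "az": 0, "jaw": 0.3},
  {"dx": 0, "dy": 0, "dz": 0, "ax": 0, "ay": 0, "az": 0, "jaw": 0.3},
  {"dx": 0, "dy": 0, "dz": 0, "ax": 0, "ay": 0, "az": 0, "jaw": 0.3},
  {"dx": 0, "dy": 0, "dz": -2, "ax": 0, "ay": 0, "az": 0, "jaw": 0.3},
  {"dx": 0, "dy": 0, "dz": -5, "ax": 0, "ay": 0, "az": 0, "jaw": 0.3},
  {"dx": 0, "dy": 0, "dz": 0, "ax": 0, "ay": 0, "az": 0, "jaw": 0.3},
  {"dx": -2.3, "dy": -1, "dz": 0, "ax": 0, "ay": 0, "az": 0, "jaw": 0.3},
])

```text
t: 44.3
tcp_pos: [515.6, -34.0, 177.5]
eef_rot: [2.218, 2.224, 0.001]
ft_force: [-0.6, -1.4, -0.4]
finger_gap: 0.699
```

Emit:
step_arm([
  {"dx": -5, "dy": -1, "dz": 0, "ax": 0, "ay": 0, "az": 0, "jaw": 0.3},
  {"dx": -5, "dy": -1, "dz": 0, "ax": 0, "ay": 0, "az": 0, "jaw": 0.3},
  {"dx": -5, "dy": -1, "dz": 0, "ax": 0, "ay": 0, "az": 0, "jaw": 0.3},
  {"dx": -5, "dy": -1, "dz": 0, "ax": 0, "ay": 0, "az": 0, "jaw": 0.3},
  {"dx": -5, "dy": -1, "dz": 0, "ax": 0, "ay": 0, "az": 0, "jaw": 0.3},
  {"dx": -5, "dy": -1, "dz": 0, "ax": 0, "ay": 0, "az": 0, "jaw": 0.3},
  {"dx": -5, "dy": -1.06, "dz": 0, "ax": 0, "ay": 0, "az": 0, "jaw": 0.3},
  {"dx": 0, "dy": 0, "dz": 0, "ax": 0, "ay": 0, "az": 0, "jaw": 0.3},
  {"dx": 0, "dy": 0, "dz": 0, "ax": 0, "ay": 0, "az": 0, "jaw": 0.3},
  {"dx": 0, "dy": 0, "dz": 0, "ax": 0, "ay": 0, "az": 0, "jaw": 0.3},
])

```text
t: 45.55
tcp_pos: [445.3, -383.3, 177.2]
eef_rot: [-2.219, -2.223, -0.001]
ft_force: [-0.0, -0.2, 1.2]
finger_gap: 0.697
```

Emit:
step_arm([
  {"dx": 0, "dy": 0, "dz": 3, "ax": 0, "ay": 0, "az": 0, "jaw": 0.3},
  {"dx": 0, "dy": 0, "dz": 0, "ax": 0, "ay": 0, "az": 0, "jaw": 0.3},
  {"dx": 0, "dy": 0, "dz": 0, "ax": 0, "ay": 0, "az": 0, "jaw": 0.3},
])

```text
t: 45.92
tcp_pos: [445.4, -384.1, 148.3]
eef_rot: [2.219, 2.223, 0.0]
ft_force: [-0.1, 0.8, 1.0]
finger_gap: 0.697
```

Run:
```python
from h import *
m,a=grab("wrist"); print(robot.observe()['tcp_pos'])
v=a.copy()
for z in (3,60,105): cv2.circle(v,tuple(int(round(t)) for t in proj(m,[444.4,-384.8,z])),3,(0,0,255),-1)
cv2.imwrite("pics/w9.png",v)
```

```text
[ 445.6 -384.6  148.8]
```

View pics/w9.png

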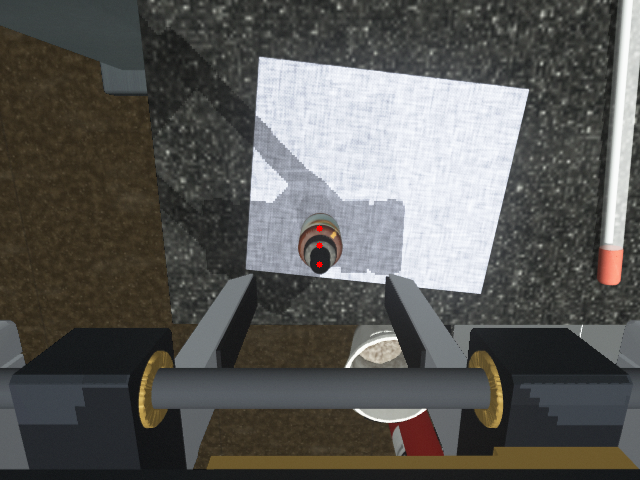

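The dropper stands where expected, with marks on its axis at (320,245). Grip and return.

Emit:
step_arm([
  {"dx": 0, "dy": 0, "dz": 4, "ax": 0, "ay": 0, "az": 0, "jaw": 0.3},
  {"dx": 0, "dy": 0, "dz": 5, "ax": 0, "ay": 0, "az": 0, "jaw": 0.3},
  {"dx": 0, "dy": 0, "dz": 3.3, "ax": 0, "ay": 0, "az": 0, "jaw": 0.3},
  {"dx": 0, "dy": 0, "dz": 0, "ax": 0, "ay": 0, "az": 0, "jaw": 0.3},
  {"dx": 0, "dy": 0, "dz": 0, "ax": 0, "ay": 0, "az": 0, "jaw": 0.3},
  {"dx": 0, "dy": 0, "dz": 0, "ax": 0, "ay": 0, "az": 0, "jaw": 0.9},
  {"dx": 0, "dy": 0, "dz": 0, "ax": 0, "ay": 0, "az": 0, "jaw": 0.9},
  {"dx": 0, "dy": 0, "dz": 0, "ax": 0, "ay": 0, "az": 0, "jaw": 0.9},
  {"dx": 0, "dy": 0, "dz": 0, "ax": 0, "ay": 0, "az": 0, "jaw": 0.9},
  {"dx": 0, "dy": 0, "dz": 0, "ax": 0, "ay": 0, "az": 0, "jaw": 0.9},
], force=15)

```text
t: 47.22
tcp_pos: [445.0, -384.8, 24.8]
eef_rot: [2.221, 2.222, 0.0]
ft_force: [-0.2, -0.4, 2.4]
finger_gap: 0.341
```

Emit:
step_arm([
  {"dx": 0, "dy": 0, "dz": -3, "ax": 0, "ay": 0, "az": 0, "jaw": 0.9},
  {"dx": 0, "dy": 0, "dz": -4, "ax": 0, "ay": 0, "az": 0, "jaw": 0.9},
  {"dx": 2.7, "dy": 0.7, "dz": 0, "ax": 0, "ay": 0, "az": 0, "jaw": 0.9},
  {"dx": 4, "dy": 1.2, "dz": 0, "ax": 0, "ay": 0, "az": 0, "jaw": 0.9},
  {"dx": 4, "dy": 1.2, "dz": 0, "ax": 0, "ay": 0, "az": 0, "jaw": 0.9},
  {"dx": 4, "dy": 1.2, "dz": 0, "ax": 0, "ay": 0, "az": 0, "jaw": 0.9},
  {"dx": 4, "dy": 1.2, "dz": 0, "ax": 0, "ay": 0, "az": 0, "jaw": 0.9},
  {"dx": 4, "dy": 1.2, "dz": 0, "ax": 0, "ay": 0, "az": 0, "jaw": 0.9},
  {"dx": 4, "dy": 1.2, "dz": 0, "ax": 0, "ay": 0, "az": 0, "jaw": 0.9},
  {"dx": 2, "dy": 0.6, "dz": 0, "ax": 0, "ay": 0, "az": 0, "jaw": 0.9},
])

```text
t: 48.48
tcp_pos: [529.8, -95.5, 94.0]
eef_rot: [-2.218, -2.224, -0.0]
ft_force: [-0.2, -0.6, -1.1]
finger_gap: 0.342
```

Emit:
step_arm([
  {"dx": 0, "dy": 0, "dz": 0, "ax": 0, "ay": 0, "az": 0, "jaw": 0.9},
  {"dx": 0, "dy": 0, "dz": 0, "ax": 0, "ay": 0, "az": 0, "jaw": 0.9},
  {"dx": 0, "dy": 0, "dz": 2, "ax": 0, "ay": 0, "az": 0, "jaw": 0.9},
  {"dx": 0, "dy": 0, "dz": 2, "ax": 0, "ay": 0, "az": 0, "jaw": 0.9},
  {"dx": 0, "dy": 0, "dz": 1.2, "ax": 0, "ay": 0, "az": 0, "jaw": 0.9},
  {"dx": 0, "dy": 0, "dz": 0.5, "ax": 0, "ay": 0, "az": 0, "jaw": 0.9},
  {"dx": 0, "dy": 0, "dz": 0.3, "ax": 0, "ay": 0, "az": 0, "jaw": 0.9},
  {"dx": 0, "dy": 0, "dz": 0, "ax": 0, "ay": 0, "az": 0, "jaw": 0.9},
  {"dx": 0, "dy": 0, "dz": 0, "ax": 0, "ay": 0, "az": 0, "jaw": 0.9},
])

```text
t: 49.6
tcp_pos: [530.2, -97.7, 35.1]
eef_rot: [2.22, 2.221, 0.001]
ft_force: [0.5, -0.2, -1.1]
finger_gap: 0.34
```

Release, retreat upward, and take a final look from the first survey height.

Emit:
step_arm([
  {"dx": 0, "dy": 0, "dz": 0.1, "ax": 0, "ay": 0, "az": 0, "jaw": 0.9},
  {"dx": 0, "dy": 0, "dz": 0, "ax": 0, "ay": 0, "az": 0, "jaw": 0.9},
  {"dx": 0, "dy": 0, "dz": 0, "ax": 0, "ay": 0, "az": 0, "jaw": 0.3},
  {"dx": 0, "dy": 0, "dz": 0, "ax": 0, "ay": 0, "az": 0, "jaw": 0.3},
  {"dx": 0, "dy": 0, "dz": 0, "ax": 0, "ay": 0, "az": 0, "jaw": 0.3},
  {"dx": 0, "dy": 0, "dz": -3, "ax": 0, "ay": 0, "az": 0, "jaw": 0.3},
  {"dx": 0, "dy": 0, "dz": -5, "ax": 0, "ay": 0, "az": 0, "jaw": 0.3},
  {"dx": 0, "dy": 0, "dz": -5, "ax": 0, "ay": 0, "az": 0, "jaw": 0.3},
  {"dx": 0, "dy": 0, "dz": -5, "ax": 0, "ay": 0, "az": 0, "jaw": 0.3},
  {"dx": 0, "dy": 0, "dz": -5, "ax": 0, "ay": 0, "az": 0, "jaw": 0.3},
])

```text
t: 50.85
tcp_pos: [529.5, -97.6, 265.1]
eef_rot: [2.221, 2.222, 0.0]
ft_force: [0.6, -0.7, -0.3]
finger_gap: 0.701
```

Emit:
step_arm([
  {"dx": 0, "dy": 0, "dz": -3.1, "ax": 0, "ay": 0, "az": 0, "jaw": 0},
  {"dx": -1, "dy": 0.8, "dz": -3.1, "ax": 0, "ay": 0, "az": 0, "jaw": 0},
  {"dx": 0, "dy": 0, "dz": 0, "ax": 0, "ay": 0, "az": 0, "jaw": 0},
  {"dx": 0, "dy": 0, "dz": 0, "ax": 0, "ay": 0, "az": 0, "jaw": 0},
  {"dx": 0, "dy": 0, "dz": 0, "ax": 0, "ay": 0, "az": 0, "jaw": 0},
])

```text
t: 51.48
tcp_pos: [537.0, -107.2, 323.4]
eef_rot: [-2.218, -2.22, 0.002]
ft_force: [-0.8, 0.2, -0.5]
finger_gap: 1.003
```

```bash
sed -i 's/np.load("w2.npz")/np.load("w10.npz")/; s#pics/w2.png#pics/w10.png#; s#pics/w2v.png#pics/w10v.png#; s/^s=imag.*//; /^A=\|^mk\|^cn\|^w=np.float/d' meas.py
python3 - <<'E'
from h import *
m,a=grab("wrist");cv2.imwrite("pics/w10.png",a);np.savez("w10",**m)
n,b=grab("side");cv2.imwrite("pics/side10.png",b)
c,d=grab("scene");cv2.imwrite("pics/scene10.png",d)
print(robot.observe()['tcp_pos'])
E
python3 meas.py
python3 - <<'E'
import cv2,numpy as np
a=cv2.imread("pics/w10v.png");b=cv2.imread("pics/scene10.png")[190:300,170:410]
print(a.shape)
b=cv2.resize(b,(598,274));a=cv2.resize(a,(440,440))
o=np.zeros((580,800,3),np.uint8);o[:300,:300]=cv2.resize(a,(300,300));o[:440,:440]=a
c=cv2.imread("pics/side10.png")[180:300,230:400];o[:254,440:800]=cv2.resize(c,(360,254));o[260:425,440:800]=cv2.resize(b,(360,165))
cv2.imwrite("pics/fin.png",o[:440])
E
```

```text
[ 537.3 -107.3  324.3]
[ 23 144 254] [30  9 83] [ 12 104  96] [111 221 254]
board [571.6 -11.1]
amber [524.2  72.6]
flask [526.6 -12.3]
drop [529.1 -97.3]
dish [616.9  50.3]
cruc [620.3 -69.7]
stopper [293 101  32  33 831] [525.  -11.1]
cap [288   1  40  50 475] [524.4  64.5]
bulb [309 198  12  14 138] [530.2 -98.5]
wrist mat corners [ 403.4 -245.2] [ 611.1 -266.7]
(594, 598, 3)
```

View pics/fin.png

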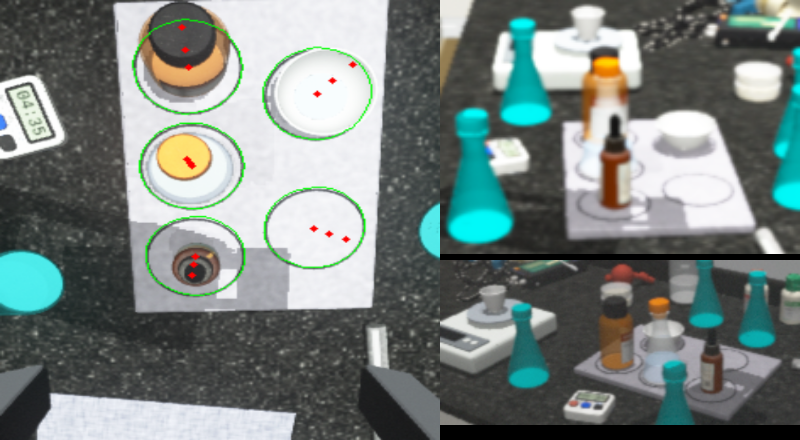

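All is in place: the vessels are within 1–3 mm of their first measurements and the crucible is upright on the pan. Handing in.

```bash
python3 -c "
from workcell import robot
o=robot.observe();print(o['t'],o['joint_vel'],o['ft_force']);print(robot.job_done())"
```

```text
51.625 [-0.00234566 -0.00059958 -0.01240342  0.00020725  0.00439735 -0.00215967] [0.35288892 0.13813227 0.28920694]
the job is handed in; nothing more can be done
None
```

The job is done and handed in at 51.6 s; the simulator gives no verdict. I moved the dropper bottle, the flask with the orange stopper and the amber bottle to the side mat. I then set the crucible on the balance pan and put the three vessels back in their own rings.

**Last checks:**
- **Vessels:** Against the first measurements, the flask stopper was within 0.5 mm, the dropper bulb within 0.5 mm and the amber cap within 3 mm. The cap figure is the roughest because it sits at the image edge. All three looked upright in the last wrist, side and scene pictures.
- **Crucible:** Its rim and foot lay within about 2 pixels of the circles predicted for the pan centre, and the final pictures show it upright there.
- **Dish and look-alikes:** The dish was still in its ring by eye; I took no separate measurement of it. I never went near the turquoise flasks.
- **Robot:** The gripper was open, well clear of everything and at rest, with wrist force under 0.5 N.

**Disagreement:** My first eyeballed pan position from the fixed cameras was up to 28 mm off the wrist-camera value. I overlaid both on the fixed views, the wrist value fitted the pan edge, and I used that one.

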